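# Raise the staining rack's handle and set the rack in its dish

## Robot

A 7-joint arm with a two-finger parallel gripper is mounted at the origin on the work surface. World frame = base frame: x ahead of the robot, y to its left, z up, the work surface at z = 0. Lengths are in m, angles in rad, forces in N, time in s.
With the tool pointing down it reaches from about 0.4 to 0.875 m from the base axis. Payload 19.3 kg.
Tool frame: the origin (TCP) lies on the centre line of the jaws, within the pads' length; the fingertips stand 8 mm ahead of it and the grasp point (between the pads) lies 11 mm behind it (bot.tip_extent is the distance from the TCP to the fingertips, in m); x points along the fingers, y is the direction in which the jaws open and shut, and the axes are right-handed (so a half turn about x gives the same grasp; the last joint's range is limited). The gripper opens to 85 mm and grips with 20 to 120 N. Pads are 22 mm wide; open, the fingers measure 114 mm over their backs; the gripper's body (76 mm by 85 mm) begins 54 mm behind the grasp point. The pads swing forward as they close: fully open they stand 13 mm farther back than shut.
Start: joints at [-0.07, 0.521, -0.036, 1.599, 0.021, 1.021, -0.113], TCP at [0.625, -0, 0.239] pointing down, gripper open.
Joint ranges: [-2.91, 2.91], [-0.3, 2.13], [-1.5, 1.42], [0.17, 2.43], [-1.26, 4.41], [0.16, 1.93], [-2.52, 2.52]. Speed limits (rad/s): [1.89, 1.89, 2.39, 2.39, 3.01, 3.01, 3.01].

## Interface

Orientations are given as [roll, pitch, yaw] about the fixed x, y, z axes, in that order (R = Rz(yaw) Ry(pitch) Rx(roll)).
In Python, from workcell import sensors, imaging, order, bot gives the robot as it stands.
- The arm moves only by the tool arm_command, never from a script. Its argument "commands" is a list of rows, each an object of numbers: "dx", "dy", "dz": the shift along the tool's x, y, z in cm; "twist": the turn about the tool's x in rad. A call has 1 to 12 rows; each row is the pose to reach, as a shift and turn from the pose measured when the call began, along the tool's axes at that moment; what a row does not reach only later rows make up. A row lasts 1/12 s, in which the tool goes at most 41.7 mm and 7.16 degrees, less where a joint would pass 70% of its speed; a pose out of reach is approached as far as the arm can. A call with a gripper value outside its range is refused whole. "grip" is the closure, from -1 (fully open) to 1 (shut), set as the call begins (left out, the last holds). The fingers move at their own pace and stop on an object; "squeeze" is the grip in N (left out, the last holds). Time passes only in rows, so rows that repeat a pose let the fingers close. It gives the time, the measured TCP pose, the force and the opening at its end, in the units of the state.
- sensors.observe(): the state, without advancing time (a new reading comes with each control period).
- imaging.grab_frame(name): name is "scene" or "side" or "wrist"; returns the picture (420x560x3 uint8, red, green, blue); there is no depth.
- imaging.camera_info(name): a dict with "fx", "fy", "cx", "cy" (pixels), "origin" and "attitude" of the camera in the world. Camera axes: x right, y down, z forward; pixel columns grow to the right and rows downward; lengths in m; the calibration is good to about 2 mm. A picture is of the moment at which its call begins: read the wrist's pose just before it. camera_info takes no time and is no camera call; for the wrist camera it gives the pose at the moment of the call.
- order.job_done(): hands the job in, once; it reports no verdict.
The state is a dict: "clock": time; "qpos": joint angles; "qd": joint speeds; "joint_efforts": joint torques, N m; "position": TCP position; "tool_rot": TCP orientation; "force": force on the tool from outside, world axes, zero at the start; "moment": the same for the moment, N m; "grip_width": finger opening in m.
Only numpy, scipy, OpenCV 4.12 (cv2) and the standard library are available. Lean on these libraries where they do the work, as an engineer would, in place of code of your own. Each camera call takes 0.05 s, during which the arm holds its last target.

## Task

Swing the carry handle of the slide-staining rack up until it clicks home in its upright stop, lift the lid off the empty glass staining dish and lay it gently on the bench, flat and knob up, and then, with the handle locked, lift the rack by it and lower it gently all the way down into the dish. Hold the rack by its handle only: keep the fingers off its frame and slides. Leave the handle locked upright, the dish about where it stands, and the jar, beaker and wash bottle undisturbed.

Things in the scene. Friction and masses are not known exactly. Their poses are not given: they have to be found in the camera images.
- rack: Loose steel slide-staining rack, about 0.54 kg, on the bench. Origin: centre of its underside; z up. Long direction is its own y: 107 mm over the handle's pivots; 83 mm along x. End plates (at y = +-45 mm) 42 mm high, a 34 mm wide middle tab up to 64 mm. Handle turns about an axis along y; folded, it sticks out to the rack's -x side; upright, it stands above the rack's centre.
- basket: The rack's frame and its 12 glass slides (76 x 26 mm, standing on edge across the rack, tops 32 mm above the underside): all of the rack above its floor wires, except the handle. Fixed to the rack, same origin and axes. Not to be touched with the fingers.
- handle_bar (a point): Centre of the handle's crossbar: an 8 mm steel bar, 100 mm long between two flat side arms, with a black plastic grip sleeve over its middle, 14 mm across and 64 mm long, that turns easily on the bar, so that a rack held by it hangs level. Parallel to the rack's y. It lies 92 mm from the hinge axis.
- hinge (a point): Point on the handle's hinge axis, midway between the pivots, 50 mm above the rack's underside, on its centre line; the axis runs along the rack's y.
- handle (a joint): Carry handle's angle, rad; grows as it rises. 0: folded, 0.2 rad below level on the rack's -x side (bar 90 mm out, 32 mm above the underside). 1.771: upright against its stop, bar above the rack's centre, 142 mm up. Stiff, stays where left (0.4 N at the bar); from 1.47 a spring ball resists with up to 2 N more, is passed at 1.65, and from about 1.70 pulls the handle to its stop and holds it.
- dish: Loose rectangular clear-glass staining dish, 0.75 kg, empty. Origin: centre of its underside. Outside 106 mm (x) x 128 mm (y) x 70 mm high, walls and floor 5 mm thick: inside 96 x 118 mm, open at the top once the lid is off. The rack fits with its long direction along the dish's y, either way round, with 5 to 6 mm free on every side.
- lid: Loose flat glass lid, 0.18 kg, lying on the dish at the start. Origin: centre of its underside. Plate 112 mm (x) x 134 mm (y) x 5 mm; on its middle a round knob, 26 mm across, from 5 to 33 mm above the underside, widest at 25 mm.
- jar: Bystander: lidded sample jar, 66 mm across, 72 mm high, close behind the rack (its +x side). Origin: centre of its underside.
- beaker: Bystander: small open beaker, 52 mm across, 64 mm high, close to one end of the rack. Origin: centre of its underside.
- wash_bottle: Bystander: plain squeeze wash bottle, 68 mm across up to 115 mm, narrowing to a 38 mm cap at 162 mm, with a thin spout, 6 mm thick, up to 211 mm high and 58 mm out along its own x. Origin: centre of its underside.
There are look-alikes about, which are no part of the job. What is meant by the lid is not orange or purple, and is the larger of those in its own colour.

How it is judged:
On the way, in this order (a step that is already met when the one before it is completed fails the run):
1. the handle has clicked home upright, the rack still standing on the bench (value of joint handle above 1.735 rad and height (world z) of rack below 0.012 m), for 0.2 s.
2. the rack hangs from its upright handle, clear of the bench (height (world z) of rack above 0.05 m and value of joint handle above 1.735 rad), for 0.2 s.
At the end, for the whole second after the job is handed in: Rack fully down in the dish (underside within 10 mm of the dish's, centres within 15 mm, within 0.06 rad of upright), handle locked (over 1.735 rad); lid flat on the bench, knob up (underside under 8 mm, within 0.06 rad); dish upright on the bench; all at rest (value of joint handle above 1.735 rad and horizontal distance between rack and dish below 0.015 m and z of rack in the frame of dish below 0.01 m and angle between each of rack, dish, lid's own z axis and vertical below 0.06 rad and height (world z) of dish below 0.01 m and height (world z) of lid below 0.008 m and linear speed of each of rack, lid below 0.02 m/s); the robot touches nothing.
It fails at once if the rack is lifted (30 mm) before its handle is locked upright (height (world z) of rack above 0.03 m and value of joint handle below 1.62 rad).
It fails at once if the fingers press on the rack's frame or slides (over 1.5 N) (contact force between the fingers and basket above 1.5 N).
It fails at once if the rack is dropped into the dish (faster than 0.4 m/s below the rim) (horizontal distance between rack and dish below 0.05 m and z of rack in the frame of dish below 0.065 m and linear speed of rack above 0.4 m/s).
It fails at once if the lid is dropped on the bench (faster than 0.5 m/s under 50 mm) (height (world z) of lid below 0.05 m and linear speed of lid above 0.5 m/s).
It fails at once if the jar, beaker or wash bottle is pushed over 20 mm or tipped, or the dish is pushed over 30 mm (distance of dish from where it was at the start of the episode above 0.03 m or distance of any of jar, beaker, wash_bottle from where it was at the start of the episode above 0.02 m or angle between any of jar, beaker, wash_bottle's own z axis and vertical above 0.25 rad).
It also fails if it takes over 70 s, if anything falls off the work surface, if the arm or the gripper's body presses on something with over 40 N, if the wrist force passes 120 N, or if a joint passes its speed limit or range.

## Working session

There is one attempt and no reset: what is moved stays moved. The work goes in short steps, Python scripts to look and compute and a tool call to move; the robot and the scene stay as the last step left them, time stands still between calls to the robot, and variables do not carry over. Pictures are saved under pics/ and viewed, and the job is handed in when it is done.

Besides the shell and the picture viewer there is one more tool, called after ">>>" by a JSON object that holds its "method" and its "body". arm_command: Moves the arm, as the interface text tells. Its arguments: {"type":"object","properties":{"commands":{"type":"array"},"grip":{"type":"number"},"squeeze":{"type":"number"}},"required":["commands"]}

```bash
mkdir -p pics; ls; python3 - <<'E'
from workcell import sensors, imaging, order, bot
import cv2
s=sensors.observe();print(s); print(bot.tip_extent)
for n in ["scene","side","wrist"]:
    im=imaging.grab_frame(n);cv2.imwrite(f"pics/{n}0.png",im[:,:,::-1]);print(n,imaging.camera_info(n))
E
```

```text
pics
{'clock': 0.0, 'qpos': array([-0.07023298,  0.52200729, -0.03636127,  1.59998097,  0.02118387,
        1.02110676, -0.11280424]), 'qd': array([ 1.10281954e-03, -5.44467566e-05, -1.86337037e-04, -1.33973797e-03,
       -2.08059624e-04,  6.09461840e-04,  7.14196079e-04]), 'joint_efforts': array([-4.24098413e-03, -9.27110124e+01,  1.97758444e+00, -3.69928443e+01,
        1.76317629e-02,  8.19846697e-03, -6.58496788e-05]), 'position': array([6.24680075e-01, 9.03311918e-06, 2.38739216e-01]), 'tool_rot': array([-1.52691362,  1.56967798, -3.09767073]), 'force': array([-0.13045799,  0.27407548,  0.38101002]), 'moment': array([-0.01793997, -0.04843548,  0.02278629]), 'grip_width': 0.08557831000025592}
0.008
scene {'fx': 539.4477135927432, 'fy': 539.4477135927432, 'cx': 280.7845559968037, 'cy': 212.27762280599347, 'origin': array([ 1.20804233, -0.99354832,  0.83668239]), 'attitude': array([-2.14239949,  0.0078716 ,  0.60420326])}
side {'fx': 406.3662934364217, 'fy': 406.3662934364217, 'cx': 273.6972474940033, 'cy': 212.45930924244024, 'origin': array([ 0.37915862, -0.66539468,  0.60418953]), 'attitude': array([-2.26114838, -0.01586649, -0.21423305])}
wrist {'fx': 337.35154197456694, 'fy': 337.35154197456694, 'cx': 280.5953200633719, 'cy': 210.36493585613036, 'origin': array([0.62345736, 0.0797521 , 0.37348067]), 'attitude': array([ 2.82166019e+00, -9.35505676e-05, -2.81835098e-04])}
```

View pics/scene0.png

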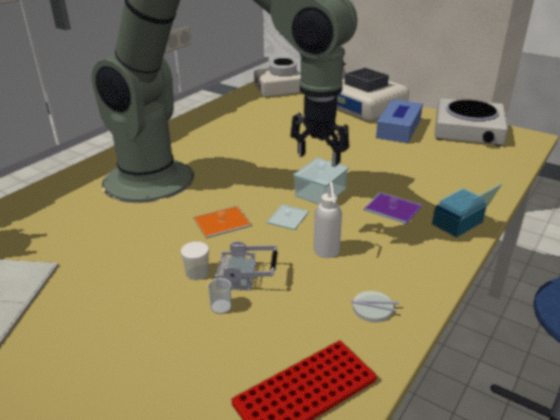

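View pics/side0.png

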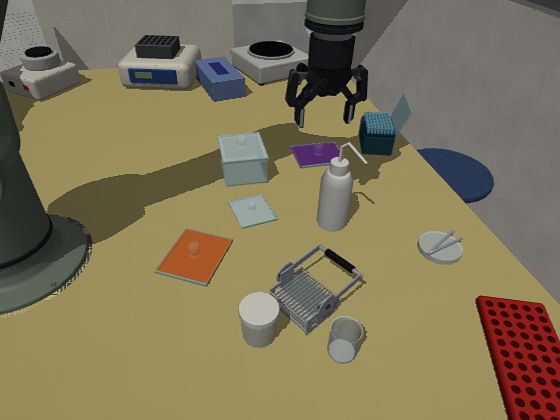

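View pics/wrist0.png

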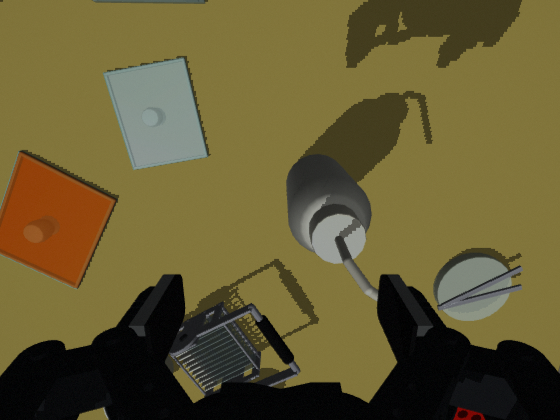

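The things that could be taken for the lid, as pixels in the side picture:
- orange plate (195,257)
- purple plate (318,154)
- small clear lid on the bench (252,210)
- clear lid on the dish (243,140)

I choose the clear one on the dish: it is the larger of the two in its colour. I'll check it in close crops.

```bash
python3 - <<'E'
import cv2,numpy as np
s=cv2.imread("pics/side0.png");c=cv2.imread("pics/scene0.png")
def crop(im,x,y,w,h,k):return cv2.resize(im[y:y+h,x:x+w],None,fx=k,fy=k,interpolation=cv2.INTER_CUBIC)
cv2.imwrite("pics/c1.png",crop(s,210,120,80,110,5))
cv2.imwrite("pics/c2.png",crop(s,230,230,140,140,4))
cv2.imwrite("pics/c3.png",crop(c,170,225,120,100,6))
cv2.imwrite("pics/c4.png",crop(c,260,150,100,100,6))
E
```

```text
(no output)
```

View pics/c1.png

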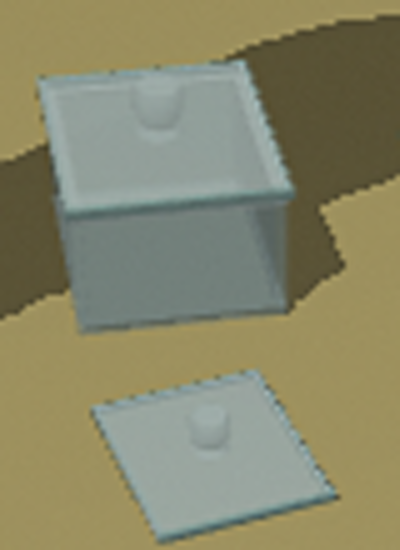

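View pics/c2.png

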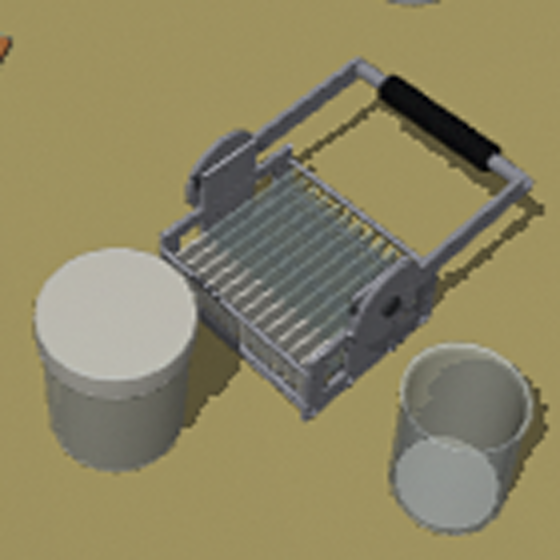

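View pics/c3.png

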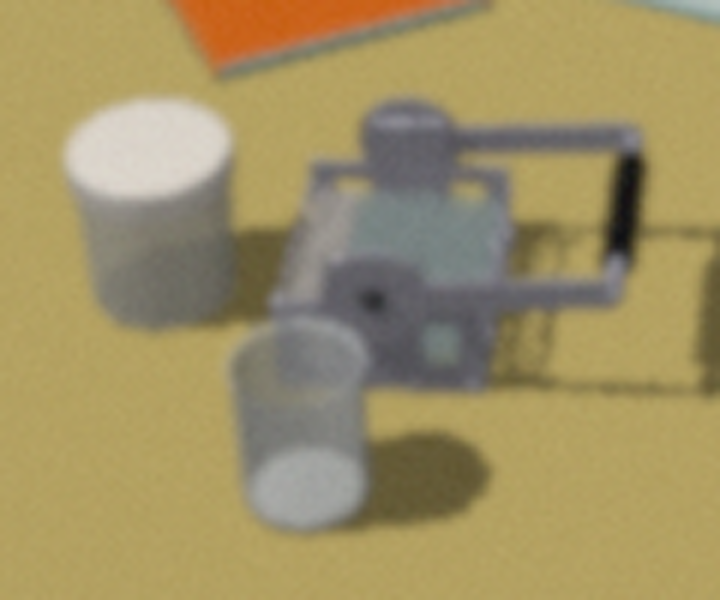

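View pics/c4.png

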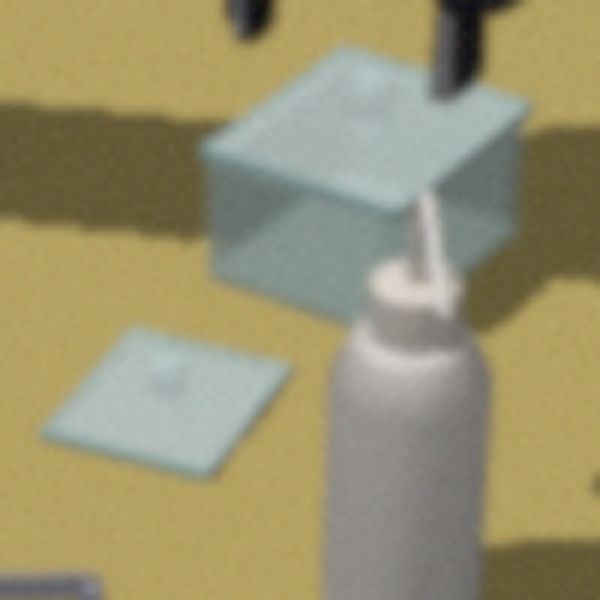

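The close crop c1 confirms it: the dish's lid (plate about 205 x 135 px in the crop) is clearly larger than the loose clear one. Next I'll fit the poses.

```bash
cat > h.py <<'E'
import numpy as np
from scipy.optimize import least_squares
from scipy.spatial.transform import Rotation as R
CI={'scene':dict(f=539.4477,c=(280.7846,212.2776),o=[1.20804233,-0.99354832,0.83668239],a=[-2.14239949,0.0078716,0.60420326]),
'side':dict(f=406.3663,c=(273.69725,212.4593),o=[0.37915862,-0.66539468,0.60418953],a=[-2.26114838,-0.01586649,-0.21423305])}
def proj(n,P,ci=None):
    c=ci or CI[n]; M=R.from_euler('xyz',c['a']).as_matrix()
    q=(np.atleast_2d(P)-np.array(c['o']))@M
    return np.c_[c['c'][0]+c['f']*q[:,0]/q[:,2],c['c'][1]+c['f']*q[:,1]/q[:,2]]
def back(n,uv,z,ci=None):
    c=ci or CI[n]; M=R.from_euler('xyz',c['a']).as_matrix()
    d=M@np.array([(uv[0]-c['c'][0])/c['f'],(uv[1]-c['c'][1])/c['f'],1]); o=np.array(c['o'])
    return o+d*(z-o[2])/d[2]
def tf(p,P):
    P=np.atleast_2d(P).astype(float); c,s=np.cos(p[2]),np.sin(p[2])
    return np.c_[p[0]+c*P[:,0]-s*P[:,1],p[1]+s*P[:,0]+c*P[:,1],P[:,2]]
def fit(obs,p0):
    def r(p): return np.concatenate([(proj(n,tf(p,P))-uv).ravel() for n,P,uv in obs])
    s=least_squares(r,p0,loss='soft_l1'); return s.x,r(s.x).reshape(-1,2)
def wci():
    from workcell import imaging
    i=imaging.camera_info('wrist'); return dict(f=i['fx'],c=(i['cx'],i['cy']),o=i['origin'],a=i['attitude'])
E
python3 - <<'E'
from h import *
np.set_printoptions(precision=4,suppress=True)
for n,uv in [('side',(243,160)),('scene',(320,185))]: print(back(n,uv,.05))
hx,hy=.056,.067
# rough: side corners order TL,TR,BR,BL ; assume lid x ~ ?
for th in (0,np.pi/2):
  cs={'TL':(-hx,hy),'TR':(hx,hy),'BR':(hx,-hy),'BL':(-hx,-hy)}
  if th: cs={'TL':(hx,hy),'TR':(hx,-hy),'BR':(-hx,-hy),'BL':(-hx,hy)}
  z=.075
  side=dict(TL=(218,135.6),TR=(259,132.4),BR=(268.6,158.4),BL=(223,161.8))
  sc=dict(BL=(293.7,175.3),TL=(317.5,157.5),TR=(348.3,167.5),BR=(326.7,185))
  obs=[('side',(*cs[k],z),side[k]) for k in cs]+[('scene',(*cs[k],z),sc[k]) for k in cs]
  p,r=fit(obs,[.55,.2,th]);print('lid',p,np.abs(r).max(),'\n',r)
b=[-.090,.050,.032];b2=[-.090,-.05,.032]
for sgn in (1,-1):
  s=sgn
  obs=[('side',(-.09,s*-.05,.032),(320.5,246.3)),('side',(-.09,s*.05,.032),(361.8,275.8)),
  ('side',(-.09,s*-.032,.032),(327.5,252)),('side',(-.09,s*.032,.032),(352.5,268.8)),
  ('side',(0,s*.053,.05),(328,306.3)),('scene',(0,s*.053,.05),(232.2,275)),
  ('scene',(-.09,s*-.05,.032),(275.3,248)),('scene',(-.09,s*.05,.032),(273,274.5)),
  ('scene',(-.09,s*-.032,.032),(275,250.8)),('scene',(-.09,s*.032,.032),(273,269.2))]
  c,r=min((fit(obs,[.5,-.15,t]) for t in (0,1.57,3.14,-1.57)),key=lambda a:np.abs(a[1]).sum())
  print('rack',s,c,'\n',r)
for n,uv,z,w in [('side',(230+117/4,230+320/4),.072,'jar'),('scene',(170+150/6,225+140/6),.072,'jar'),('side',(230+465/4,230+395/4),.064,'beaker'),('scene',(170+302/6,225+358/6),.064,'beaker'),('scene',(170+307/6,225+490/6),0.0,'beaker'),('side',(333,222),0.0,'wb'),('scene',(328,250),0,'wb'),('scene',(260+415/6,150+280/6),.162,'wbcap'),('side',(339,164),.162,'wbcap'),
  ('side',(367,162),.2,'spout'),('side',(252,211),.005,'smalllid'),('side',(195,257),.005,'orange'),('side',(318,154),.005,'purple'),('side',(440,247),.01,'saucer'),('side',(376,145),0.02,'teal')]: print(w,back(n,uv,z))
E
```

```text
[0.4985 0.2074 0.05  ]
[0.5195 0.1947 0.05  ]
lid [ 0.5013  0.2322 -0.0089] 0.9323984989940755 
 [[-0.4427 -0.0897]
 [ 0.3076 -0.4827]
 [ 0.4417 -0.2979]
 [ 0.149   0.7716]
 [-0.0785 -0.1401]
 [ 0.9324 -0.5609]
 [-0.6286  0.3695]
 [-0.4891 -0.7041]]
lid [0.501  0.2324 1.4364] 8.104319898903157 
 [[-1.7737  0.5507]
 [ 7.9714  2.4817]
 [ 1.4416 -1.1285]
 [-8.1043 -2.9305]
 [-1.5983 -0.1105]
 [ 2.8053  3.5528]
 [ 0.9324  0.2028]
 [-1.677  -5.0262]]
rack 1 [ 0.5421 -0.2185  3.699 ] 
 [[-4.0123  6.2145]
 [-4.4299  4.8152]
 [-4.0677  5.2879]
 [-2.922   6.4593]
 [ 0.2356 -3.7623]
 [ 3.1954 -1.0874]
 [ 1.7673  5.8444]
 [ 1.7898  5.5873]
 [ 1.6788  7.5204]
 [ 2.2222  5.9053]]
rack -1 [ 0.6938 -0.1218  0.4051] 
 [[ -6.8182   0.3074]
 [-13.5988   1.9014]
 [ -7.9978  -0.1497]
 [-10.9257   2.9321]
 [ 56.6495 -54.0905]
 [ 78.2708   0.0156]
 [  5.4955   2.29  ]
 [ -0.6852   1.0686]
 [  4.3467   3.8084]
 [  0.9223   1.5771]]
jar [ 0.45   -0.2714  0.072 ]
jar [ 0.4484 -0.2629  0.072 ]
beaker [ 0.577  -0.3275  0.064 ]
beaker [ 0.5773 -0.324   0.064 ]
beaker [ 0.5757 -0.3259  0.    ]
wb [ 0.6694 -0.0121  0.    ]
wb [ 0.6672 -0.007   0.    ]
wbcap [ 0.6652 -0.0107  0.162 ]
wbcap [ 0.6609 -0.0199  0.162 ]
spout [ 0.6901 -0.0787  0.2   ]
smalllid [0.4944 0.0565 0.005 ]
orange [ 0.3552 -0.0665  0.005 ]
purple [0.7199 0.2698 0.005 ]
saucer [ 0.8601 -0.1435  0.01  ]
teal [0.8887 0.2622 0.02  ]
```

```bash
cat > rk.py <<'E'
from h import *
np.set_printoptions(precision=4,suppress=True)
D=[('side',(1,-.05),(320.5,246.3)),('side',(1,.05),(361.8,275.8)),
  ('side',(1,-.032),(327.5,252)),('side',(1,.032),(352.5,268.8)),
  ('side',(0,.0535),(328,306.3)),('scene',(0,.0535),(232.2,275)),
  ('scene',(1,-.05),(275.3,248)),('scene',(1,.05),(273,274.5)),
  ('scene',(1,-.032),(275,250.8)),('scene',(1,.032),(273,269.2))]
def r(p):
    out=[]
    for n,(b,y),uv in D:
        P=(-.092*np.cos(p[3]-.2)*b,y,.05+.092*np.sin(p[3]-.2)*b)
        out.append((proj(n,tf(p,P))-uv).ravel())
    return np.concatenate(out)
s=least_squares(r,[.54,-.22,3.7,.1],loss='soft_l1');p=s.x
print(p,'\n',r(p).reshape(-1,2)); q=p[3]-.2
print('bar',tf(p,(-.092*np.cos(q),0,.05+.092*np.sin(q))))
E
python3 rk.py
```

```text
[ 0.5405 -0.2254  3.6681  0.2663] 
 [[-0.4779 -0.0829]
 [-0.5342 -0.2798]
 [-0.4962 -0.8225]
 [ 0.8782  1.1162]
 [ 0.2003  0.3569]
 [ 0.0157  0.3709]
 [ 0.7854 -0.1442]
 [-0.6552 -0.4385]
 [ 0.4478  1.5222]
 [ 0.0554 -0.1169]]
bar [[ 0.6199 -0.1792  0.0561]]
```

```bash
cat > mv.py <<'E'
from h import *
np.set_printoptions(precision=3,suppress=True)
from workcell import sensors
def st():
    s=sensors.observe(); M=R.from_euler('xyz',s['tool_rot']).as_matrix(); return s,M
def go(tgt,jaw=None):
    """tgt TCP world; jaw = desired yaw of tool y (mod pi)"""
    s,M=st(); d=M.T@(np.array(tgt)-s['position'])*100
    y=np.arctan2(M[1,1],M[0,1]); out=dict(d=d,jawyaw=y)
    if jaw is not None:
        dy=(jaw-y+np.pi/2)%np.pi-np.pi/2   # world yaw change; tool x is down
        out['twist']=-dy
    print(out)
E
python3 - <<'E'
from mv import *
s,M=st();print(M)
go((.62,-.179,.26),.5265)
go((.62,-.179,.18),.5265)
go((.62,-.179,.045),.5265)
# free-area check
for n in('side','scene'):
  print(n,proj(n,[(.5+a,.40+b,0) for a in(-.06,.06) for b in(-.07,.07)]))
print([back('side',u,0.005) for u in((291,150),(330,143),(345,163),(300,166))])
c=wci();
for u in ((340,240),(378,298)):print(back('w',u,.19,c),back('w',u,.21,c))
print(back('side',(341,147),.211),back('side',(366,162),.2))
# wrist check of bar: sleeve ends
print(proj('w',[tf([.5405,-.2254,3.6681],(-.0918,y,.056))[0] for y in(-.032,.032)],c))
E
```

```text
[[-0.001  1.    -0.   ]
 [-0.    -0.    -1.   ]
 [-1.    -0.001  0.   ]]
{'d': array([-2.111, -0.477, 17.895]), 'jawyaw': np.float64(-5.601295177976324e-05), 'twist': np.float64(-0.5265560129517799)}
{'d': array([ 5.889, -0.47 , 17.895]), 'jawyaw': np.float64(-5.601295177976324e-05), 'twist': np.float64(-0.5265560129517799)}
{'d': array([19.389, -0.458, 17.894]), 'jawyaw': np.float64(-5.601295177976324e-05), 'twist': np.float64(-0.5265560129517799)}
side [[216.2   154.263]
 [211.356 130.688]
 [258.163 150.135]
 [249.921 127.289]]
scene [[320.092 174.215]
 [341.443 157.71 ]
 [353.204 184.554]
 [373.448 166.95 ]]
[array([0.65 , 0.305, 0.005]), array([0.773, 0.322, 0.005]), array([0.779, 0.211, 0.005]), array([0.654, 0.22 , 0.005])]
[0.659 0.001 0.19 ] [0.655 0.009 0.21 ]
[ 0.685 -0.039  0.19 ] [ 0.678 -0.026  0.21 ]
[ 0.653 -0.036  0.211] [ 0.688 -0.078  0.2  ]
[[262.891 318.363]
 [291.401 358.81 ]]
```

>>> {"method": "arm_command", "body": {"commands": [{"dx":-2,"dy":0,"dz":1,"twist":-0.05},{"dx":-2,"dy":0,"dz":4,"twist":-0.15},{"dx":-2,"dy":-0.2,"dz":8,"twist":-0.25},{"dx":-2,"dy":-0.3,"dz":12,"twist":-0.37},{"dx":-2,"dy":-0.5,"dz":15.5,"twist":-0.47},{"dx":-1,"dy":-0.5,"dz":17.9,"twist":-0.527},{"dx":2,"dy":-0.5,"dz":17.9,"twist":-0.527},{"dx":5,"dy":-0.5,"dz":17.9,"twist":-0.527},{"dx":5.9,"dy":-0.5,"dz":17.9,"twist":-0.527},{"dx":5.9,"dy":-0.5,"dz":17.9,"twist":-0.527}], "grip": 0}}

```text
clock: 0.98
position: [0.6185, -0.1786, 0.1776]
tool_rot: [-2.3, 1.566, 2.939]
force: [0.0, 1.1, 0.6]
grip_width: 0.043
```

```bash
python3 - <<'E'
from mv import *
from workcell import imaging
import cv2
c=wci(); im=imaging.grab_frame('wrist');cv2.imwrite('pics/w1.png',im[:,:,::-1])
s,M=st();print(s['position'],s['grip_width'],s['force'])
rk=[.5405,-.2254,3.6681]
print(proj('w',[tf(rk,(-.0918,y,.056))[0] for y in(-.05,-.032,.032,.05)],c))
E
```

```text
[ 0.62  -0.179  0.18 ] 0.04240728805043206 [1.148 0.065 0.259]
[[284.425 143.76 ]
 [284.332 167.472]
 [284.03  244.062]
 [283.952 263.669]]
```

View pics/w1.png

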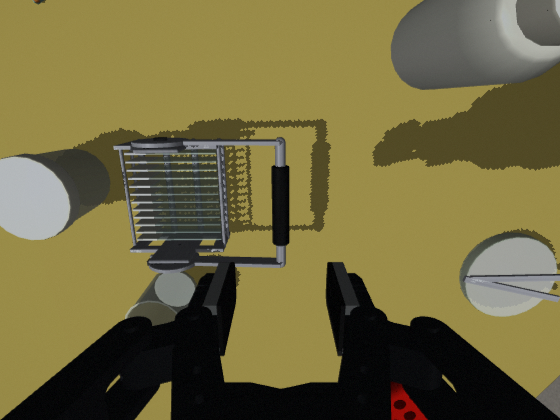

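The wrist picture shows the sleeve from (281,165) to (281,244), parallel to the pads and about 2 mm rackward of my fit. I'll go down and grip it.

>>> {"method": "arm_command", "body": {"commands": [{"dx":3,"dy":-0.1},{"dx":6,"dy":-0.15},{"dx":9,"dy":-0.15},{"dx":11,"dy":-0.15},{"dx":12.5,"dy":-0.15},{"dx":13.4,"dy":-0.15},{"dx":13.4,"dy":-0.15},{"dx":13.4,"dy":-0.15}]}}

```text
validation failed for argument at $.co...
```

>>> {"method": "arm_command", "body": {"commands": [{"dx":0},{"dx":0},{"dx":0},{"dx":0},{"dx":0},{"dx":0},{"dx":0}], "grip": 1, "squeeze": 25}}

```text
validation failed for argument at $.co...
```

```bash
python3 - <<'E'
from mv import *
from workcell import imaging
import cv2
s,M=st();print(s['position'],s['grip_width'],s['force'])
for n in('side','scene'):
  im=imaging.grab_frame(n);x,y,w,h=(220,200,160,140) if n=='side' else (170,190,140,120)
  cv2.imwrite(f'pics/{n}2.png',cv2.resize(im[y:y+h,x:x+w,::-1],None,fx=4,fy=4,interpolation=cv2.INTER_CUBIC))
E
```

```text
[ 0.62  -0.179  0.18 ] 0.04240728805043206 [1.148 0.065 0.259]
```

View pics/side2.png

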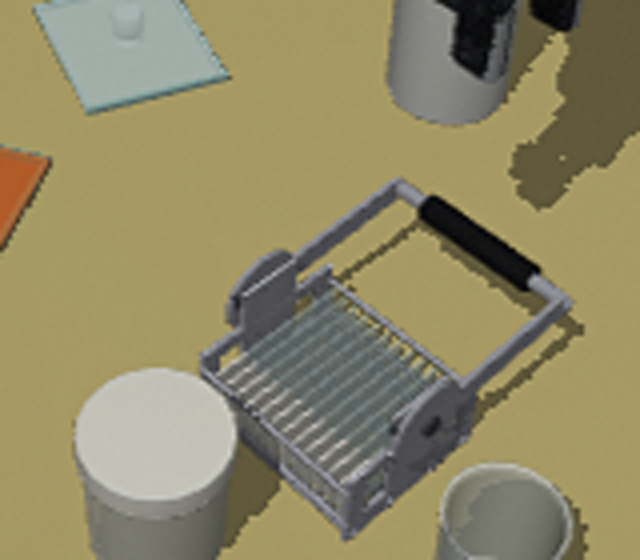

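View pics/scene2.png

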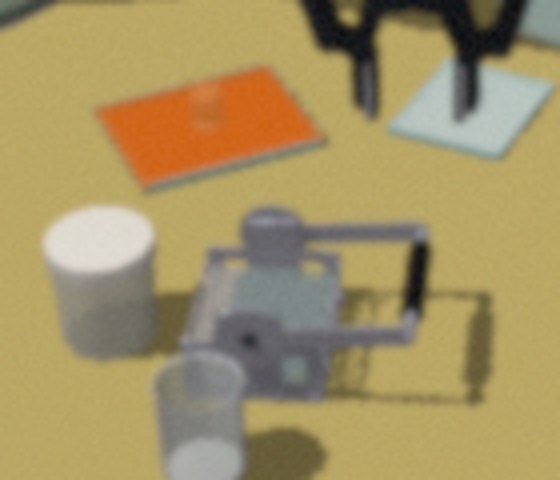

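The validation failure looks like it came from missing keys, so I'll give all four in every row.

>>> {"method": "arm_command", "body": {"commands": [{"dx":3,"dy":-0.1,"dz":0,"twist":0},{"dx":6,"dy":-0.15,"dz":0,"twist":0},{"dx":9,"dy":-0.15,"dz":0,"twist":0},{"dx":11,"dy":-0.15,"dz":0,"twist":0},{"dx":12.5,"dy":-0.15,"dz":0,"twist":0},{"dx":13.4,"dy":-0.15,"dz":0,"twist":0},{"dx":13.4,"dy":-0.15,"dz":0,"twist":0},{"dx":13.4,"dy":-0.15,"dz":0,"twist":0}]}}

```text
clock: 1.8
position: [0.6202, -0.1797, 0.0488]
tool_rot: [0.702, 1.568, -0.341]
force: [0.1, -0.2, -0.3]
grip_width: 0.0425
```

```bash
cat > look.py <<'E'
import sys
from mv import *
from workcell import imaging
import cv2
s,M=st();print(s['clock'],s['position'],s['grip_width'],s['force'],s['moment'])
tag=sys.argv[1]
for a in sys.argv[2:]:
  n,*b=a.split(',');im=imaging.grab_frame(n)
  x,y,w,h=map(int,b) if b else (0,0,560,420)
  k=min(800//w,600//h)
  cv2.imwrite(f'pics/{n}{tag}.png',cv2.resize(im[y:y+h,x:x+w,::-1],None,fx=k,fy=k,interpolation=cv2.INTER_CUBIC))
E
python3 look.py 3 side,220,200,160,140 scene,170,190,140,120
```

```text
1.8 [ 0.62  -0.18   0.049] 0.04248448894631964 [ 0.136 -0.218 -0.29 ] [ 0.063  0.043 -0.021]
```

View pics/side3.png

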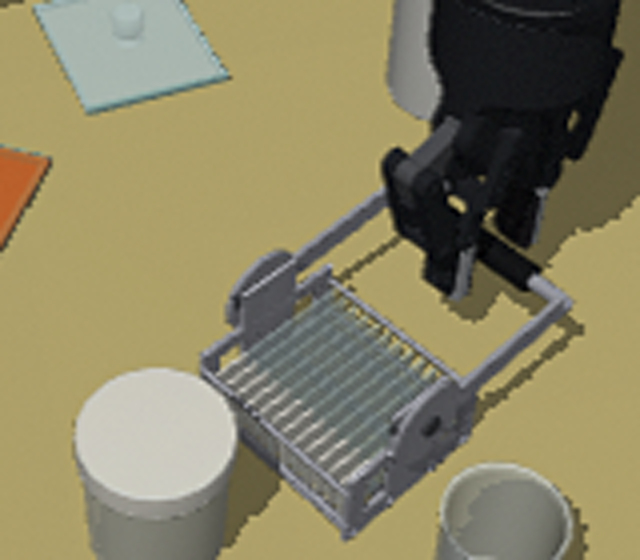

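View pics/scene3.png

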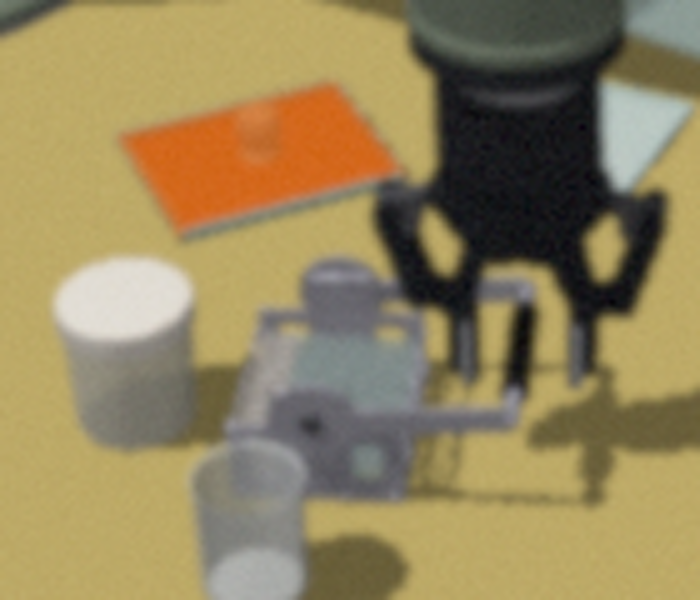

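The sleeve sits between the pads in both views. Closing now.

>>> {"method": "arm_command", "body": {"commands": [{"dx":0.3,"dy":0,"dz":0,"twist":0},{"dx":0.3,"dy":0,"dz":0,"twist":0},{"dx":0.3,"dy":0,"dz":0,"twist":0},{"dx":0.3,"dy":0,"dz":0,"twist":0},{"dx":0.3,"dy":0,"dz":0,"twist":0},{"dx":0.3,"dy":0,"dz":0,"twist":0},{"dx":0.3,"dy":0,"dz":0,"twist":0}], "grip": 1, "squeeze": 25}}

```text
clock: 2.48
position: [0.6204, -0.18, 0.0462]
tool_rot: [0.681, 1.567, -0.362]
force: [-0.5, -2.1, -0.1]
grip_width: 0.0132
```

```bash
cat > arc.py <<'E'
from mv import *
# bar now: angle a0 above level, hinge fixed. Rows at angles.
import sys
s,M=st(); print(s['clock'],s['position'],s['grip_width'],s['force'],s['moment'])
a0=float(sys.argv[1]); down=np.array([0,0,-1.]); out=np.array([np.cos(.5265),np.sin(.5265),0])
L=.092
for a in map(float,sys.argv[2:]):
    w=out*L*(np.cos(a)-np.cos(a0))+np.array([0,0,1])*L*(np.sin(a)-np.sin(a0))
    print(a,M.T@w*100)
E
python3 arc.py 0.066 .2 .35 .5 .65 .8 .95 1.1 1.2 1.3 1.4 1.5 1.571
```

```text
2.4833 [ 0.62  -0.18   0.046] 0.013233354138585802 [-0.504 -2.067 -0.053] [-0.539  0.106  0.061]
0.2 [-1.221 -0.161  0.003]
0.35 [-2.549 -0.532  0.006]
0.5 [-3.806 -1.098  0.009]
0.65 [-4.965 -1.845  0.012]
0.8 [-5.999 -2.757  0.014]
0.95 [-6.885 -3.814  0.015]
1.1 [-7.603 -4.991  0.016]
1.2 [-7.981 -5.829  0.016]
1.3 [-8.272 -6.701  0.016]
1.4 [-8.476 -7.598  0.016]
1.5 [-8.588 -8.511  0.016]
1.571 [-8.613 -9.163  0.015]
```

Gripped, with the opening at 13 mm. I'll do the first part of the arc and check the force.

>>> {"method": "arm_command", "body": {"commands": [{"dx":-0.6,"dy":-0.05,"dz":0,"twist":0},{"dx":-1.2,"dy":-0.16,"dz":0,"twist":0},{"dx":-1.9,"dy":-0.33,"dz":0,"twist":0},{"dx":-2.5,"dy":-0.53,"dz":0,"twist":0},{"dx":-3.2,"dy":-0.8,"dz":0,"twist":0},{"dx":-3.8,"dy":-1.1,"dz":0,"twist":0},{"dx":-3.8,"dy":-1.1,"dz":0,"twist":0}]}}

```text
clock: 3.07
position: [0.6107, -0.1861, 0.0858]
tool_rot: [0.676, 1.566, -0.368]
force: [0.9, 0.9, 0.6]
grip_width: 0.0132
```

```bash
python3 look.py 4 side,220,200,160,140; python3 arc.py 0.49 .65 .8 .95 1.1 1.2 1.3 1.4 1.5 1.571
```

```text
3.0667 [ 0.611 -0.186  0.086] 0.013158738357340528 [0.86  0.852 0.561] [ 0.287 -0.01   0.043]
3.1167 [ 0.611 -0.186  0.085] 0.012533481716759262 [ 2.009 -0.499  0.629] [-0.076 -0.357  0.003]
0.65 [-1.24  -0.79   0.004]
0.8 [-2.275 -1.701  0.008]
0.95 [-3.162 -2.756  0.01 ]
1.1 [-3.882 -3.932  0.013]
1.2 [-4.26  -4.77   0.014]
1.3 [-4.553 -5.642  0.014]
1.4 [-4.757 -6.539  0.015]
1.5 [-4.871 -7.451  0.015]
1.571 [-4.896 -8.104  0.015]
```

View pics/side4.png

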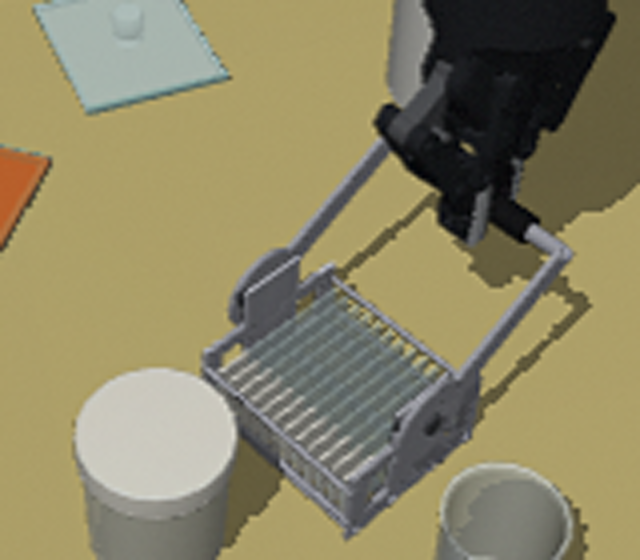

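The handle has risen, with the rack unmoved and little force. I'll continue to just before the detent.

>>> {"method": "arm_command", "body": {"commands": [{"dx":-0.65,"dy":-0.37,"dz":0,"twist":0},{"dx":-1.24,"dy":-0.79,"dz":0,"twist":0},{"dx":-1.77,"dy":-1.23,"dz":0,"twist":0},{"dx":-2.25,"dy":-1.7,"dz":0,"twist":0},{"dx":-2.7,"dy":-2.2,"dz":0,"twist":0},{"dx":-3.1,"dy":-2.76,"dz":0,"twist":0},{"dx":-3.5,"dy":-3.3,"dz":0,"twist":0},{"dx":-3.8,"dy":-3.93,"dz":0,"twist":0},{"dx":-4.05,"dy":-4.5,"dz":0,"twist":0},{"dx":-4.3,"dy":-5.2,"dz":0,"twist":0},{"dx":-4.3,"dy":-5.2,"dz":0,"twist":0}]}}

```text
clock: 4.03
position: [0.565, -0.2128, 0.1289]
tool_rot: [0.689, 1.565, -0.356]
force: [0.0, 3.6, 6.9]
grip_width: 0.0127
```

```bash
python3 look.py 5 side,220,200,160,140; python3 arc.py 1.25 1.3 1.4 1.5 1.571
```

```text
4.0333 [ 0.565 -0.213  0.129] 0.012739391235259537 [0.031 3.64  6.883] [0.765 0.076 0.015]
4.0833 [ 0.565 -0.212  0.129] 0.012948407540669088 [1.217 2.868 5.763] [ 0.33  -0.205  0.082]
1.3 [-0.136 -0.439  0.001]
1.4 [-0.34  -1.336  0.002]
1.5 [-0.455 -2.249  0.002]
1.571 [-0.48  -2.901  0.003]
```

View pics/side5.png

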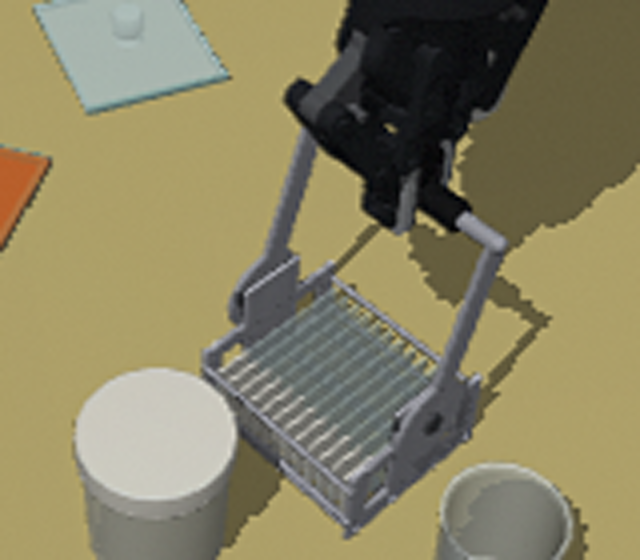

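Force of about 6 N down keeps the rack planted. Now through the detent.

>>> {"method": "arm_command", "body": {"commands": [{"dx":-0.14,"dy":-0.44,"dz":0,"twist":0},{"dx":-0.25,"dy":-0.9,"dz":0,"twist":0},{"dx":-0.32,"dy":-1.34,"dz":0,"twist":0},{"dx":-0.38,"dy":-1.8,"dz":0,"twist":0},{"dx":-0.42,"dy":-2.25,"dz":0,"twist":0},{"dx":-0.44,"dy":-2.6,"dz":0,"twist":0},{"dx":-0.45,"dy":-2.9,"dz":0,"twist":0},{"dx":-0.45,"dy":-3.0,"dz":0,"twist":0},{"dx":-0.45,"dy":-3.0,"dz":0,"twist":0}]}}

```text
clock: 4.83
position: [0.5397, -0.2276, 0.1335]
tool_rot: [0.774, 1.564, -0.271]
force: [2.0, 1.6, 5.6]
grip_width: 0.0133
```

```bash
python3 look.py 6 side,220,200,160,140 scene,170,190,140,120
```

```text
4.8333 [ 0.54  -0.228  0.134] 0.013286226375797464 [1.983 1.565 5.636] [ 0.318 -0.44   0.092]
```

View pics/side6.png

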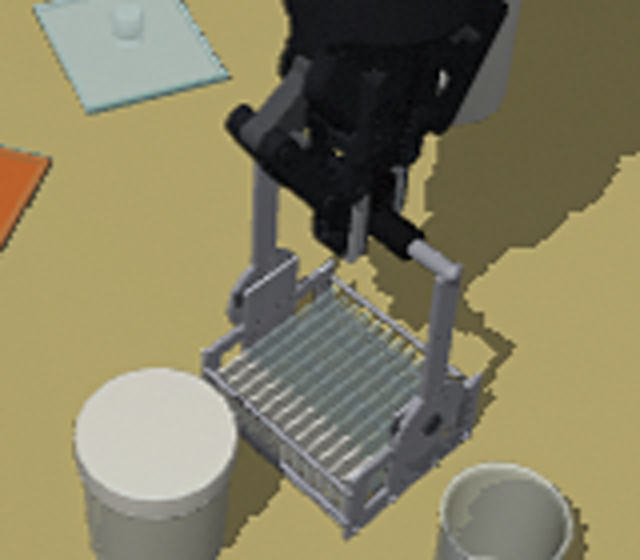

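View pics/scene6.png

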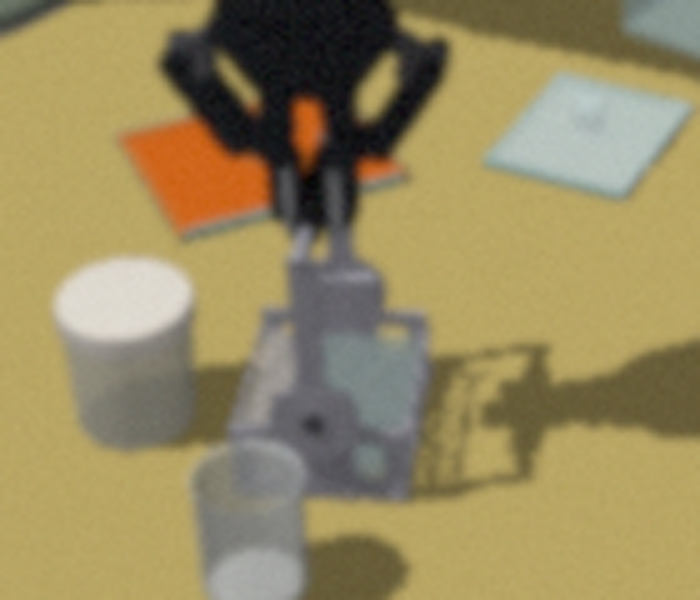

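```bash
python3 - <<'E'
from h import *
np.set_printoptions(precision=2,suppress=True)
rk=[.5405,-.2254,3.6681]
for a in (1.35,1.42,1.5,1.571):
    P=tf(rk,[(-.092*np.cos(a),.05,.05+.092*np.sin(a)),(0,.0535,.05)])
    print(a,proj('side',P).ravel(),proj('scene',P).ravel())
print('seen side',220+455/4,200+270/4,'pivot',220+432/4,200+422/4)
print('scene pivot',170+312/5,190+425/5,'bar end (near)',170+302/5,190+255/5)
E
```

```text
1.35 [340.92 262.63 328.21 306.67] [239.23 242.98 232.21 275.38]
1.42 [338.36 264.08 328.21 306.67] [236.34 242.42 232.21 275.38]
1.5 [335.33 266.02 328.21 306.67] [233.02 241.99 232.21 275.38]
1.571 [332.56 268.   328.21 306.67] [230.07 241.79 232.21 275.38]
seen side 333.75 267.5 pivot 328.0 305.5
scene pivot 232.4 275.0 bar end (near) 230.4 241.0
```

>>> {"method": "arm_command", "body": {"commands": [{"dx":0.0,"dy":-0.2,"dz":0,"twist":0},{"dx":0.0,"dy":-0.4,"dz":0,"twist":0},{"dx":0.0,"dy":-0.4,"dz":0,"twist":0},{"dx":0.0,"dy":-0.4,"dz":0,"twist":0}]}}

```text
clock: 5.27
position: [0.5371, -0.2293, 0.1341]
tool_rot: [0.842, 1.562, -0.202]
force: [3.1, 3.3, 10.5]
grip_width: 0.0125
```

```bash
python3 look.py 7 side,220,200,160,140
```

```text
5.2667 [ 0.537 -0.229  0.134] 0.012465703361873463 [ 3.114  3.314 10.515] [ 0.628 -0.472  0.059]
```

View pics/side7.png

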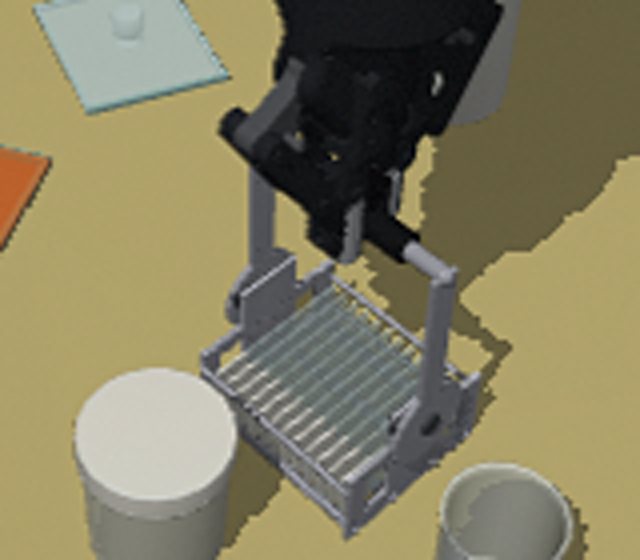

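Upright: the bar end is at about (331.5,268.5) against a predicted (332.6,268.0) for the stop, and the force rises against the stop. I'll relax, release and go up.

>>> {"method": "arm_command", "body": {"commands": [{"dx":-0.1,"dy":0.2,"dz":0,"twist":0},{"dx":-0.1,"dy":0.2,"dz":0,"twist":0},{"dx":-0.1,"dy":0.2,"dz":0,"twist":0}]}}

```text
clock: 5.57
position: [0.5383, -0.2282, 0.1346]
tool_rot: [0.845, 1.564, -0.199]
force: [-0.7, -0.1, -5.3]
grip_width: 0.0132
```

>>> {"method": "arm_command", "body": {"commands": [{"dx":0,"dy":0,"dz":0,"twist":0},{"dx":0,"dy":0,"dz":0,"twist":0},{"dx":0,"dy":0,"dz":0,"twist":0},{"dx":-2,"dy":0,"dz":0,"twist":0},{"dx":-5,"dy":0,"dz":0,"twist":0},{"dx":-9,"dy":0,"dz":0,"twist":0},{"dx":-12,"dy":0,"dz":0,"twist":0},{"dx":-12,"dy":0,"dz":0,"twist":0}], "grip": 0}}

```text
clock: 6.23
position: [0.5395, -0.2289, 0.2607]
tool_rot: [0.766, 1.555, -0.278]
force: [0.1, 0.6, -0.0]
grip_width: 0.0426
```

```bash
python3 look.py 8 side scene wrist; python3 -c "
from mv import *
go((.501,.232,.25),0)
go((.501,.232,.14),0)"
```

```text
6.2333 [ 0.54  -0.229  0.261] 0.04262067359990745 [ 0.115  0.568 -0.039] [ 0.015 -0.058 -0.014]
{'d': array([  0.35 ,  19.986, -41.596]), 'jawyaw': np.float64(0.5267125930891371), 'twist': np.float64(0.5267125930891372)}
{'d': array([ 11.35 ,  19.927, -41.651]), 'jawyaw': np.float64(0.5267125930891371), 'twist': np.float64(0.5267125930891372)}
```

View pics/side8.png

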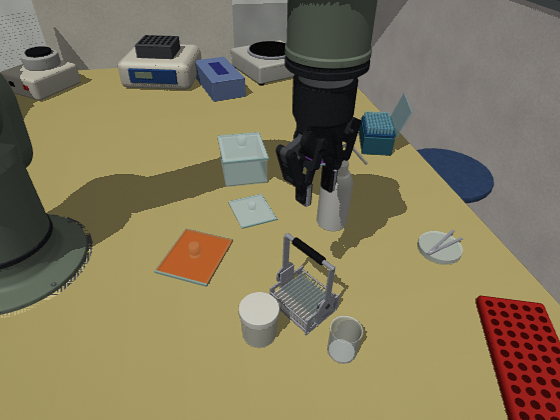

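View pics/wrist8.png

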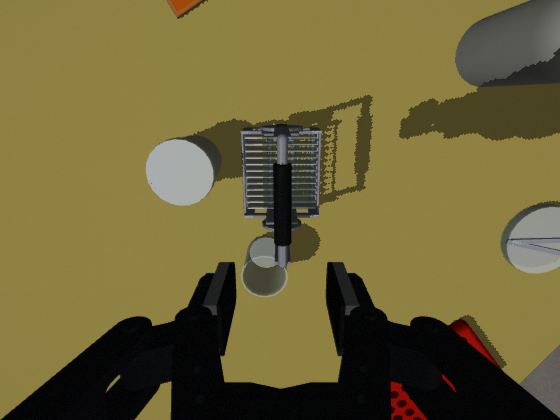

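The handle stands locked upright and the rack is unmoved. The side picture shows the bar at about (308,250). Now over to the lid.

>>> {"method": "arm_command", "body": {"commands": [{"dx":0,"dy":1.5,"dz":-3,"twist":0.05},{"dx":0,"dy":3.3,"dz":-7,"twist":0.1},{"dx":0,"dy":5,"dz":-10.5,"twist":0.15},{"dx":0,"dy":6.7,"dz":-14,"twist":0.2},{"dx":0,"dy":8.4,"dz":-17.5,"twist":0.25},{"dx":0,"dy":10,"dz":-21,"twist":0.3},{"dx":0,"dy":11.8,"dz":-24.5,"twist":0.35},{"dx":0,"dy":13.5,"dz":-28,"twist":0.4},{"dx":0,"dy":15.2,"dz":-31.5,"twist":0.45},{"dx":0.3,"dy":16.8,"dz":-35,"twist":0.5},{"dx":0.3,"dy":18.5,"dz":-38.5,"twist":0.527},{"dx":0.3,"dy":20,"dz":-41.6,"twist":0.527}], "grip": -0.4}}

```text
clock: 7.38
position: [0.4998, 0.2343, 0.2491]
tool_rot: [1.128, 1.565, -0.444]
force: [0.8, 0.6, 0.3]
grip_width: 0.0597
```

>>> {"method": "arm_command", "body": {"commands": [{"dx":0,"dy":0,"dz":0,"twist":0},{"dx":0,"dy":0,"dz":0,"twist":0}]}}

```text
clock: 7.55
position: [0.4985, 0.2364, 0.2474]
tool_rot: [0.656, 1.567, -0.912]
force: [-0.1, -0.7, -0.8]
grip_width: 0.0597
```

```bash
python3 look.py 9 wrist; python3 -c "
from mv import *
go((.501,.232,.25),0)
c=wci()
print(proj('w',[(.5013,.2322,.103),(.5013,.2322,.075)],c))
print(proj('w',tf([.5013,.2322,-.009],[(a*.056,b*.067,.075) for a in(-1,1) for b in (-1,1)]),c))
print(proj('w',tf([.5013,.2322,-.009],[(a*.053,b*.064,.0) for a in(-1,1) for b in (-1,1)]),c))
"
```

```text
7.55 [0.498 0.236 0.247] 0.05966569397081142 [-0.125 -0.709 -0.762] [-0.065  0.019 -0.009]
{'d': array([-0.232,  0.192,  0.248]), 'jawyaw': np.float64(0.0002813194559386104), 'twist': np.float64(0.0002813194559385668)}
[[284.037 198.285]
 [283.636 189.835]]
[[226.999 254.053]
 [220.651 115.384]
 [338.574 254.774]
 [348.272 116.546]]
[[238.473 224.526]
 [234.867 114.764]
 [325.948 225.14 ]
 [332.006 115.649]]
```

View pics/wrist9.png

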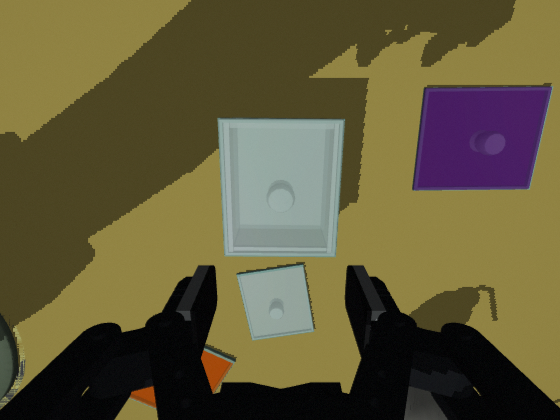

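The wrist picture shows the lid's corners at (219,119), (345,119), (338,257) and (226,257), and its knob at (280,199). This agrees with my fit to about 2 mm, with yaw near 0. I'll go down onto the knob.

>>> {"method": "arm_command", "body": {"commands": [{"dx":3,"dy":0.05,"dz":0.35,"twist":0},{"dx":6,"dy":0.05,"dz":0.35,"twist":0},{"dx":9,"dy":0.05,"dz":0.35,"twist":0},{"dx":11,"dy":0.05,"dz":0.35,"twist":0},{"dx":12.5,"dy":0.05,"dz":0.35,"twist":0},{"dx":13,"dy":0.05,"dz":0.35,"twist":0},{"dx":13,"dy":0.05,"dz":0.35,"twist":0}]}}

```text
clock: 8.18
position: [0.4997, 0.2289, 0.1165]
tool_rot: [0.15, 1.566, -1.422]
force: [0.6, -0.7, 0.4]
grip_width: 0.0598
```

```bash
python3 look.py 10 wrist side,180,60,140,140; python3 -c "
from mv import *
go((.4995,.231,.088),0)"
```

```text
8.1833 [0.5   0.229 0.116] 0.05984598454399195 [ 0.645 -0.729  0.413] [-0.015  0.012 -0.03 ]
{'d': array([ 3.025, -0.102, -0.119]), 'jawyaw': np.float64(-0.0007858763883329029), 'twist': np.float64(-0.000785876388332829)}
```

View pics/wrist10.png

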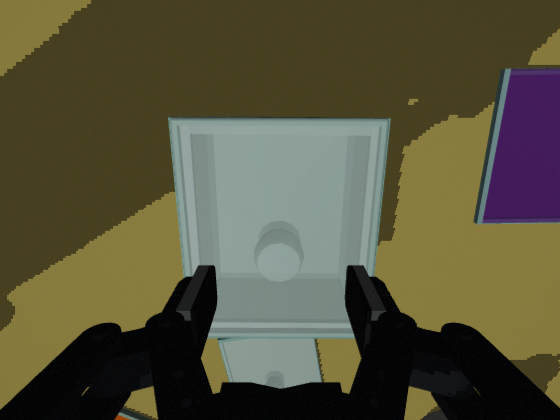

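View pics/side10.png

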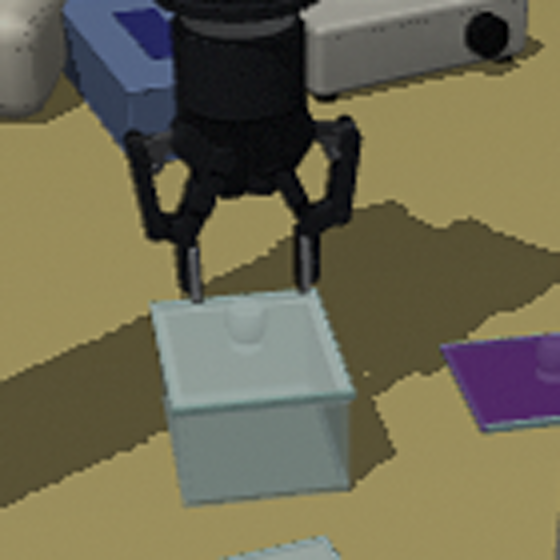

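The knob at (279,256) is centred between the pads (columns 216 and 346). Lowering and closing.

>>> {"method": "arm_command", "body": {"commands": [{"dx":1,"dy":-0.1,"dz":-0.1,"twist":0},{"dx":2,"dy":-0.1,"dz":-0.1,"twist":0},{"dx":2.6,"dy":-0.1,"dz":-0.1,"twist":0},{"dx":3,"dy":-0.1,"dz":-0.1,"twist":0},{"dx":3,"dy":-0.1,"dz":-0.1,"twist":0}]}}

```text
clock: 8.7
position: [0.4991, 0.2306, 0.0873]
tool_rot: [0.453, 1.566, -1.118]
force: [-0.1, 0.0, -0.5]
grip_width: 0.0598
```

>>> {"method": "arm_command", "body": {"commands": [{"dx":0,"dy":0,"dz":0,"twist":0},{"dx":0,"dy":0,"dz":0,"twist":0},{"dx":0,"dy":0,"dz":0,"twist":0},{"dx":0,"dy":0,"dz":0,"twist":0},{"dx":0,"dy":0,"dz":0,"twist":0},{"dx":0,"dy":0,"dz":0,"twist":0},{"dx":0,"dy":0,"dz":0,"twist":0}], "grip": 1, "squeeze": 30}}

```text
clock: 9.28
position: [0.4991, 0.2307, 0.0876]
tool_rot: [0.521, 1.566, -1.051]
force: [-1.3, -1.2, 6.0]
grip_width: 0.0237
```

>>> {"method": "arm_command", "body": {"commands": [{"dx":-0.5,"dy":0,"dz":0,"twist":0},{"dx":-1.5,"dy":0,"dz":0,"twist":0},{"dx":-3,"dy":0,"dz":0,"twist":0},{"dx":-4.5,"dy":0,"dz":0,"twist":0},{"dx":-6,"dy":0,"dz":0,"twist":0},{"dx":-6,"dy":0,"dz":0,"twist":0}]}}

```text
clock: 9.78
position: [0.5002, 0.2316, 0.1509]
tool_rot: [1.23, 1.564, -0.342]
force: [1.0, 0.2, -1.6]
grip_width: 0.0233
```

```bash
python3 look.py 11 wrist side,180,60,140,140; python3 -c "
from mv import *
go((.5,.42,.15),0)
go((.5,.42,.02),0)"
```

```text
9.7833 [0.5   0.232 0.151] 0.023315600062797454 [ 0.977  0.242 -1.631] [-0.    -0.056  0.004]
{'d': array([ -0.234,   0.062, -18.897]), 'jawyaw': np.float64(-0.0006748524371455631), 'twist': np.float64(-0.0006748524371456011)}
{'d': array([ 12.766,   0.016, -18.942]), 'jawyaw': np.float64(-0.0006748524371455631), 'twist': np.float64(-0.0006748524371456011)}
```

View pics/side11.png

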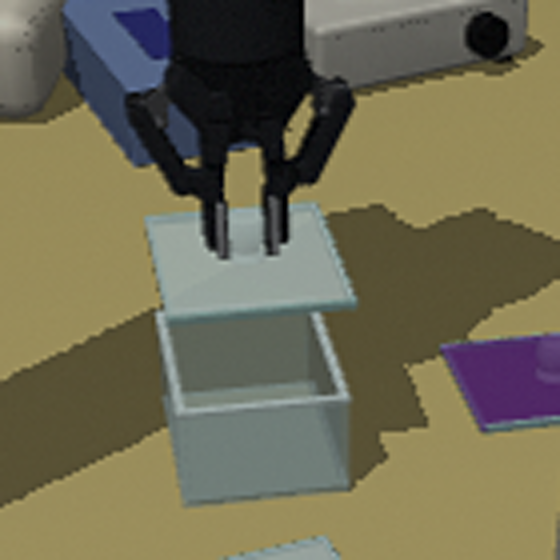

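View pics/wrist11.png

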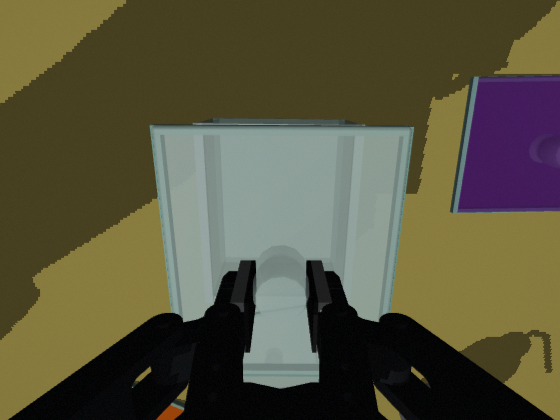

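The lid is held level by its knob and the dish stays put. I'll carry it to (0.50, 0.42).

>>> {"method": "arm_command", "body": {"commands": [{"dx":-0.5,"dy":0,"dz":-1.5,"twist":0},{"dx":-1,"dy":0,"dz":-4,"twist":0},{"dx":-1,"dy":0,"dz":-7,"twist":0},{"dx":-1,"dy":0,"dz":-10,"twist":0},{"dx":-1,"dy":0,"dz":-13,"twist":0},{"dx":-0.5,"dy":0,"dz":-16,"twist":0},{"dx":1,"dy":0,"dz":-18,"twist":0},{"dx":3,"dy":0,"dz":-18.9,"twist":0},{"dx":5,"dy":0,"dz":-18.9,"twist":0},{"dx":7,"dy":0,"dz":-18.9,"twist":0},{"dx":8,"dy":0,"dz":-18.9,"twist":0},{"dx":8,"dy":0,"dz":-18.9,"twist":0}]}}

```text
clock: 10.88
position: [0.4983, 0.4189, 0.0648]
tool_rot: [0.047, 1.564, -1.524]
force: [-0.3, -0.1, -2.4]
grip_width: 0.0241
```

```bash
python3 look.py 12 wrist side,180,60,140,140; python3 -c "
from mv import *
go((.5,.42,.018),0)"
```

```text
10.8833 [0.498 0.419 0.065] 0.02405855205606281 [-0.328 -0.121 -2.369] [-0.008  0.053 -0.045]
{'d': array([ 4.98 ,  0.02 , -0.037]), 'jawyaw': np.float64(-0.0007625747444217737), 'twist': np.float64(-0.0007625747444217623)}
```

View pics/side12.png

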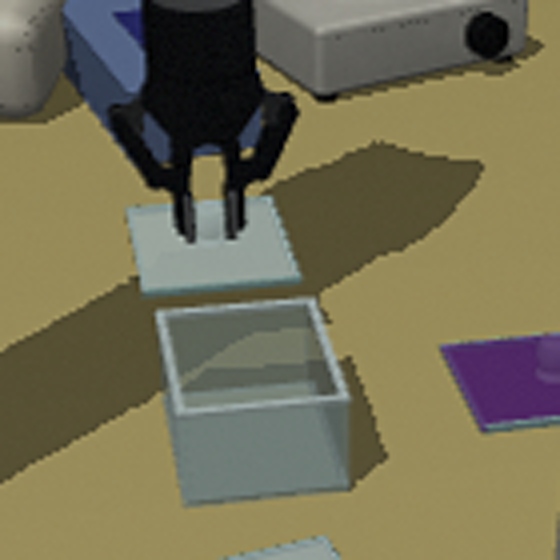

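View pics/wrist12.png

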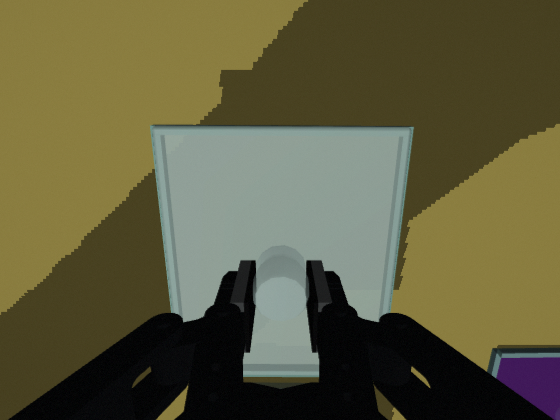

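>>> {"method": "arm_command", "body": {"commands": [{"dx":1.2,"dy":0,"dz":0,"twist":0},{"dx":2.4,"dy":0,"dz":0,"twist":0},{"dx":3.2,"dy":0,"dz":0,"twist":0},{"dx":3.8,"dy":0,"dz":0,"twist":0},{"dx":4.2,"dy":0,"dz":0,"twist":0},{"dx":4.5,"dy":0,"dz":0,"twist":0},{"dx":4.7,"dy":0,"dz":0,"twist":0},{"dx":4.85,"dy":0,"dz":0,"twist":0},{"dx":4.95,"dy":0,"dz":0,"twist":0},{"dx":4.95,"dy":0,"dz":0,"twist":0}]}}

```text
clock: 11.82
position: [0.4998, 0.4197, 0.0183]
tool_rot: [0.749, 1.566, -0.822]
force: [-0.5, -0.5, -1.3]
grip_width: 0.0242
```

```bash
python3 look.py 13 side,180,60,140,140
```

```text
11.8167 [0.5   0.42  0.018] 0.024171402525798812 [-0.527 -0.474 -1.262] [ 0.03  -0.02  -0.006]
```

View pics/side13.png

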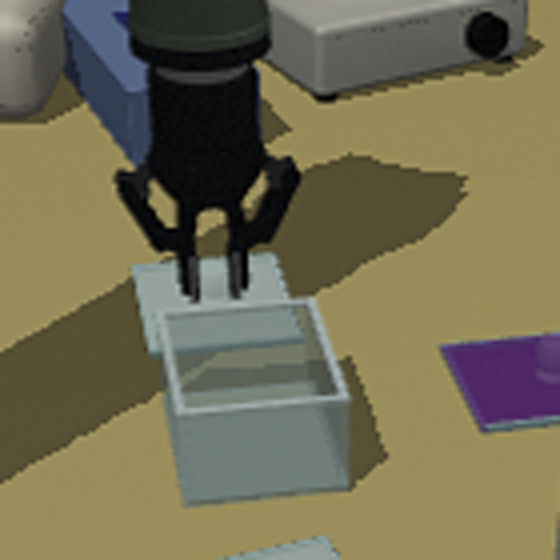

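>>> {"method": "arm_command", "body": {"commands": [{"dx":0.1,"dy":0,"dz":0,"twist":0},{"dx":0.2,"dy":0,"dz":0,"twist":0},{"dx":0.2,"dy":0,"dz":0,"twist":0}]}}

```text
clock: 12.12
position: [0.5002, 0.4198, 0.0176]
tool_rot: [0.911, 1.566, -0.661]
force: [-3.7, -3.9, 14.1]
grip_width: 0.0236
```

Contact. I'll ease off, release and rise.

>>> {"method": "arm_command", "body": {"commands": [{"dx":-0.05,"dy":0,"dz":0,"twist":0},{"dx":-0.05,"dy":0,"dz":0,"twist":0}]}}

```text
clock: 12.28
position: [0.5003, 0.4201, 0.0185]
tool_rot: [1.05, 1.565, -0.522]
force: [-0.2, -0.3, -2.5]
grip_width: 0.0237
```

>>> {"method": "arm_command", "body": {"commands": [{"dx":0,"dy":0,"dz":0,"twist":0},{"dx":0,"dy":0,"dz":0,"twist":0},{"dx":0,"dy":0,"dz":0,"twist":0},{"dx":0,"dy":0,"dz":0,"twist":0},{"dx":-2,"dy":0,"dz":0,"twist":0},{"dx":-5,"dy":0,"dz":0,"twist":0},{"dx":-9,"dy":0,"dz":0,"twist":0},{"dx":-13,"dy":0,"dz":0,"twist":0},{"dx":-17,"dy":0,"dz":0,"twist":0},{"dx":-21,"dy":0,"dz":0,"twist":0},{"dx":-23,"dy":0,"dz":0,"twist":0},{"dx":-23,"dy":0,"dz":0,"twist":0}], "grip": -0.4}}

```text
clock: 13.28
position: [0.5006, 0.4219, 0.254]
tool_rot: [1.805, 1.56, 0.233]
force: [-0.0, 0.8, -0.9]
grip_width: 0.0597
```

```bash
python3 look.py 14 wrist side,180,60,140,140; python3 -c "
from mv import *
go((.5,.22,.25),0)"
```

```text
13.2833 [0.501 0.422 0.254] 0.059659384594797915 [-0.014  0.762 -0.918] [ 0.032  0.019 -0.049]
{'d': array([-0.04 ,  0.079, 20.078]), 'jawyaw': np.float64(-0.0009888052777653083), 'twist': np.float64(-0.0009888052777653478)}
```

View pics/side14.png

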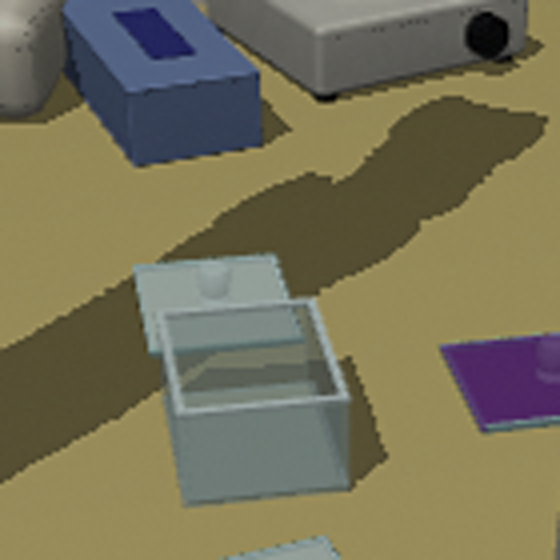

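View pics/wrist14.png

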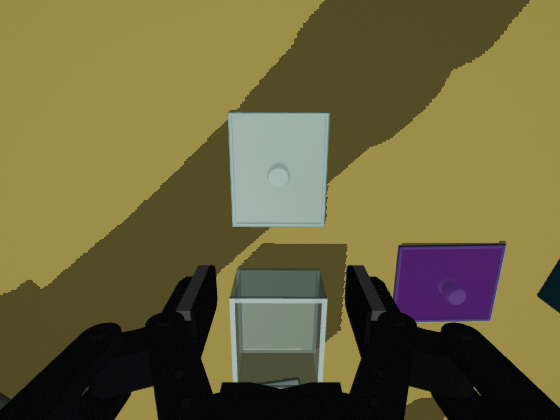

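The lid lies flat with its knob at (279,177) and its corners square. Now a measuring look at the dish.

>>> {"method": "arm_command", "body": {"commands": [{"dx":0,"dy":0,"dz":3.5,"twist":0},{"dx":0,"dy":0,"dz":7,"twist":0},{"dx":0,"dy":0,"dz":10.5,"twist":0},{"dx":0,"dy":0,"dz":14,"twist":0},{"dx":0,"dy":0,"dz":17.5,"twist":0},{"dx":0,"dy":0,"dz":19.5,"twist":0},{"dx":0,"dy":0,"dz":19.5,"twist":0},{"dx":0,"dy":0,"dz":19.5,"twist":0}]}}

```text
clock: 14.05
position: [0.4991, 0.2245, 0.2487]
tool_rot: [1.031, 1.566, -0.543]
force: [0.4, 1.2, 0.6]
grip_width: 0.0596
```

```bash
python3 - <<'E'
from mv import *
from workcell import imaging
import cv2,json
c=wci();im=imaging.grab_frame('wrist');cv2.imwrite('pics/w15full.png',im[:,:,::-1])
json.dump({k:(list(map(float,v)) if np.ndim(v) else float(v)) for k,v in c.items()},open('c15.json','w'))
cv2.imwrite('pics/w15.png',cv2.resize(im[90:290,200:360,::-1],None,fx=3,fy=3,interpolation=cv2.INTER_CUBIC))
print(st()[0]['position'])
im=imaging.grab_frame('side')
cv2.imwrite('pics/s15.png',cv2.resize(im[120:200,205:285,::-1],None,fx=7,fy=7,interpolation=cv2.INTER_CUBIC))
E
```

```text
[0.499 0.226 0.249]
```

View pics/w15.png

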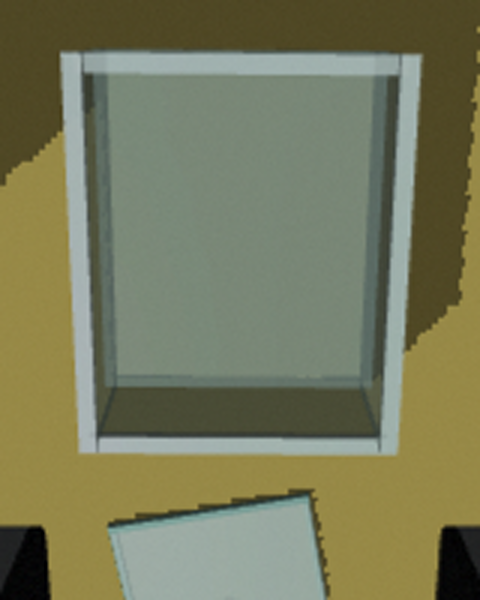

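View pics/s15.png

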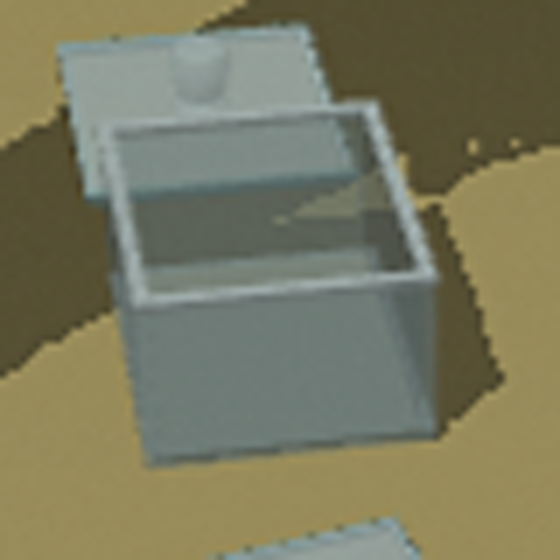

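```bash
python3 - <<'E'
from h import *
import json
np.set_printoptions(precision=4,suppress=True)
c=json.load(open('c15.json'));CI['w']=c
C=dict(TL=(-.053,.064),TR=(.053,.064),BR=(.053,-.064),BL=(-.053,-.064))
w=dict(TL=(60,53),TR=(421,54),BR=(398,455),BL=(80,455)); s=dict(TL=(103,125),TR=(378,102),BR=(437,277),BL=(135,305))
ow=[('w',(*C[k],.07),(200+w[k][0]/3-.33,90+w[k][1]/3-.33)) for k in C]
os=[('side',(*C[k],.07),(205+s[k][0]/7-.4,120+s[k][1]/7-.4)) for k in C]+[('side',(*C['BL'],0),(205+148/7-.4,120+467/7-.4)),('side',(*C['BR'],0),(205+437/7-.4,120+437/7-.4))]
for o in (ow,os):
    p,r=fit(o,[.5,.23,0]);print(p);print(r)
E
```

```text
[ 0.4978  0.2318 -0.0071]
[[ 0.4667  0.4255]
 [-0.5737  0.5621]
 [-0.4111 -0.7234]
 [ 0.5165 -0.8753]]
[ 0.5013  0.234  -0.0214]
[[-0.162  -0.3061]
 [ 0.0341 -0.2037]
 [ 0.1434 -0.0833]
 [ 0.0592 -0.1581]
 [-0.0748  0.2443]
 [-0.0107  0.3949]]
```

```bash
python3 -c "
from mv import *
go((.538,-.227,.26),.5265)"
```

```text
{'d': array([-1.009,  3.931, 45.338]), 'jawyaw': np.float64(-0.0003210303389400751), 'twist': np.float64(-0.5268210303389402)}
```

>>> {"method": "arm_command", "body": {"commands": [{"dx":-1,"dy":0.3,"dz":3.3,"twist":-0.03},{"dx":-1,"dy":0.6,"dz":7,"twist":-0.06},{"dx":-1,"dy":1,"dz":11,"twist":-0.1},{"dx":-1,"dy":1.3,"dz":15,"twist":-0.15},{"dx":-1,"dy":1.7,"dz":19,"twist":-0.2},{"dx":-1,"dy":2,"dz":23,"twist":-0.25},{"dx":-1,"dy":2.4,"dz":27,"twist":-0.3},{"dx":-1,"dy":2.8,"dz":31,"twist":-0.35},{"dx":-1,"dy":3.2,"dz":35,"twist":-0.4},{"dx":-1,"dy":3.6,"dz":39,"twist":-0.45},{"dx":-1,"dy":3.9,"dz":43,"twist":-0.5},{"dx":-1,"dy":3.9,"dz":45.3,"twist":-0.527}], "grip": 0}}

```text
clock: 15.15
position: [0.5379, -0.2301, 0.2591]
tool_rot: [0.445, 1.566, -0.598]
force: [-0.3, -0.2, -0.2]
grip_width: 0.0423
```

>>> {"method": "arm_command", "body": {"commands": [{"dx":0,"dy":0,"dz":0,"twist":0},{"dx":0,"dy":0,"dz":0,"twist":0}]}}

```text
clock: 15.32
position: [0.5379, -0.2309, 0.2581]
tool_rot: [0.331, 1.567, -0.713]
force: [0.7, 0.9, -0.1]
grip_width: 0.0429
```

```bash
python3 - <<'E'
from mv import *
from workcell import imaging
import cv2
c=wci();im=imaging.grab_frame('wrist');cv2.imwrite('pics/w16.png',im[:,:,::-1])
B=np.array([.538,-.2269,.142]);d=np.array([.5025,-.8646,0])
print(proj('w',[B+d*y for y in(-.05,-.032,.032,.05)],c))
go((.538,-.227,.13),.5265)
E
```

```text
[[285.403 137.161]
 [285.295 161.675]
 [284.947 240.491]
 [284.859 260.579]]
{'d': array([12.832,  0.083, -0.245]), 'jawyaw': np.float64(0.5282219282436428), 'twist': np.float64(0.0017219282436427008)}
```

View pics/w16.png

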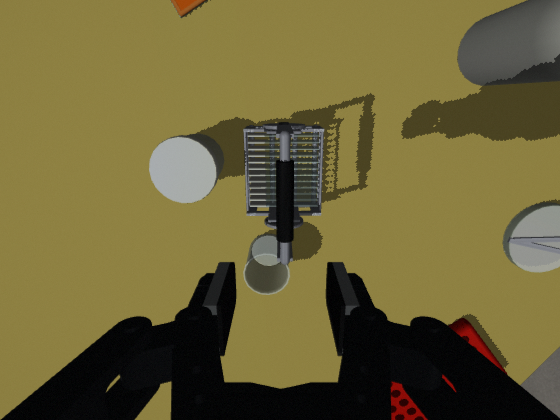

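The sleeve is at column 285.5, rows 161–241, and matches the prediction to within 1 px. I'll go down and grip.

>>> {"method": "arm_command", "body": {"commands": [{"dx":3.5,"dy":0.13,"dz":-0.2,"twist":0},{"dx":6.5,"dy":0.13,"dz":-0.25,"twist":0},{"dx":9,"dy":0.13,"dz":-0.25,"twist":0},{"dx":11,"dy":0.13,"dz":-0.25,"twist":0},{"dx":12.2,"dy":0.13,"dz":-0.25,"twist":0},{"dx":12.6,"dy":0.13,"dz":-0.25,"twist":0},{"dx":12.6,"dy":0.13,"dz":-0.25,"twist":0},{"dx":12.6,"dy":0.13,"dz":-0.25,"twist":0}]}}

```text
clock: 16.03
position: [0.5391, -0.2263, 0.1332]
tool_rot: [0.586, 1.566, -0.456]
force: [-0.4, 0.2, 1.1]
grip_width: 0.043
```

```bash
python3 look.py 17 scene,170,190,140,120 side,220,200,160,140
```

```text
16.0333 [ 0.539 -0.226  0.133] 0.04300381213092776 [-0.426  0.181  1.124] [ 0.046 -0.029  0.028]
```

View pics/scene17.png

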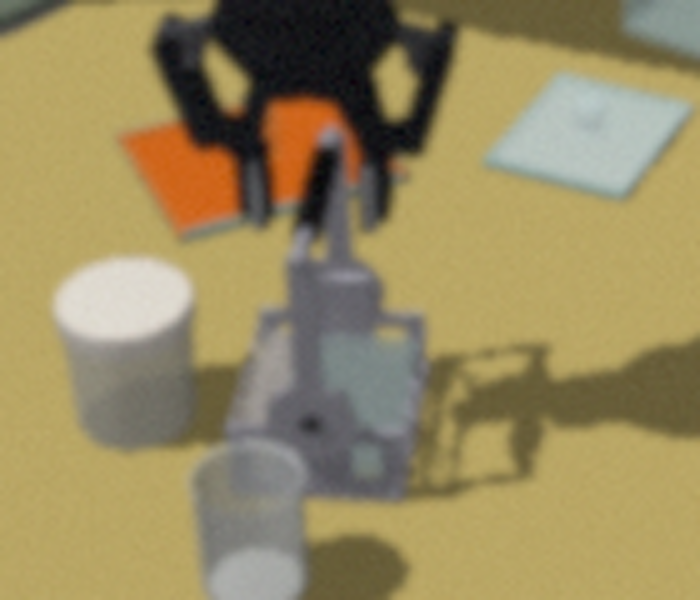

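View pics/side17.png

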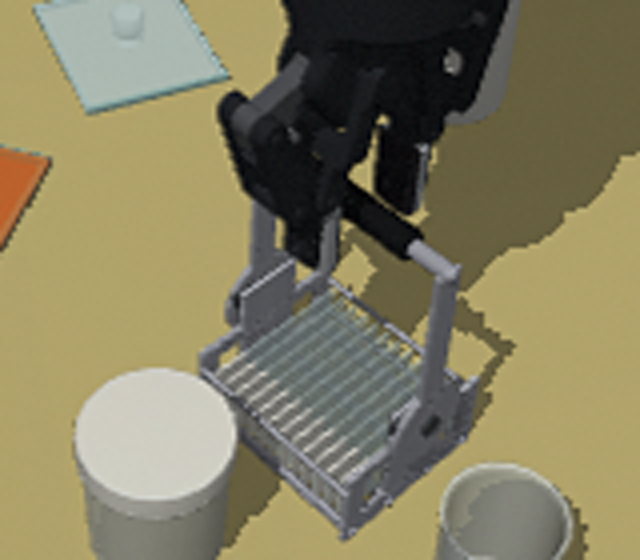

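Straddling the sleeve well. I'll close firmly and lift gently.

>>> {"method": "arm_command", "body": {"commands": [{"dx":0.1,"dy":0,"dz":0,"twist":0},{"dx":0.1,"dy":0,"dz":0,"twist":0},{"dx":0.1,"dy":0,"dz":0,"twist":0},{"dx":0.1,"dy":0,"dz":0,"twist":0},{"dx":0.1,"dy":0,"dz":0,"twist":0},{"dx":0.1,"dy":0,"dz":0,"twist":0},{"dx":0.1,"dy":0,"dz":0,"twist":0}], "grip": 1, "squeeze": 45}}

```text
clock: 16.72
position: [0.5394, -0.2269, 0.1333]
tool_rot: [0.606, 1.565, -0.437]
force: [-0.5, 0.6, 7.0]
grip_width: 0.0124
```

>>> {"method": "arm_command", "body": {"commands": [{"dx":-0.3,"dy":0,"dz":0,"twist":0},{"dx":-0.8,"dy":0,"dz":0,"twist":0},{"dx":-1.5,"dy":0,"dz":0,"twist":0},{"dx":-2.5,"dy":0,"dz":0,"twist":0},{"dx":-3.5,"dy":0,"dz":0,"twist":0},{"dx":-4.5,"dy":0,"dz":0,"twist":0},{"dx":-5.5,"dy":0,"dz":0,"twist":0},{"dx":-6.5,"dy":0,"dz":0,"twist":0},{"dx":-7.5,"dy":0,"dz":0,"twist":0},{"dx":-8.5,"dy":0,"dz":0,"twist":0},{"dx":-9.5,"dy":0,"dz":0,"twist":0},{"dx":-10,"dy":0,"dz":0,"twist":0}]}}

```text
clock: 17.72
position: [0.5392, -0.2267, 0.2349]
tool_rot: [0.629, 1.563, -0.414]
force: [0.4, -0.3, -4.6]
grip_width: 0.0124
```

>>> {"method": "arm_command", "body": {"commands": [{"dx":-0.5,"dy":0,"dz":0,"twist":0},{"dx":-1,"dy":0,"dz":0,"twist":0},{"dx":-1,"dy":0,"dz":0,"twist":0},{"dx":-1,"dy":0,"dz":0,"twist":0}]}}

```text
clock: 18.05
position: [0.5391, -0.2267, 0.2448]
tool_rot: [0.622, 1.563, -0.42]
force: [0.4, -0.1, -4.9]
grip_width: 0.0121
```

```bash
python3 look.py 18 scene,150,120,160,180 side,220,140,160,180; python3 -c "
from mv import *
go((.4995,.2325,.24),-.012)"
```

```text
18.05 [ 0.539 -0.227  0.245] 0.01205462835558889 [ 0.384 -0.125 -4.885] [-0.051  0.023 -0.01 ]
{'d': array([  0.29 ,  19.735, -41.638]), 'jawyaw': np.float64(0.5282874635499879), 'twist': np.float64(0.5402874635499879)}
```

View pics/scene18.png

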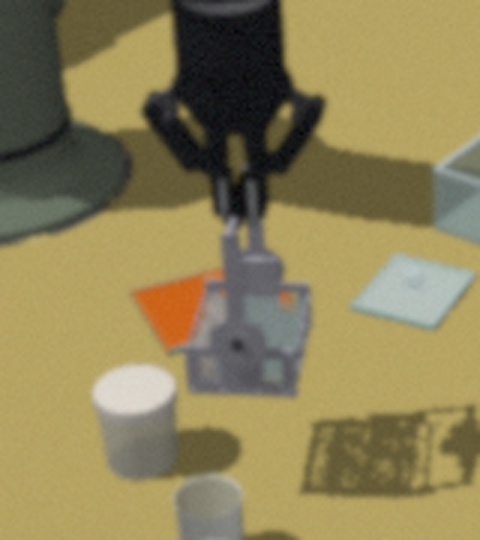

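View pics/side18.png

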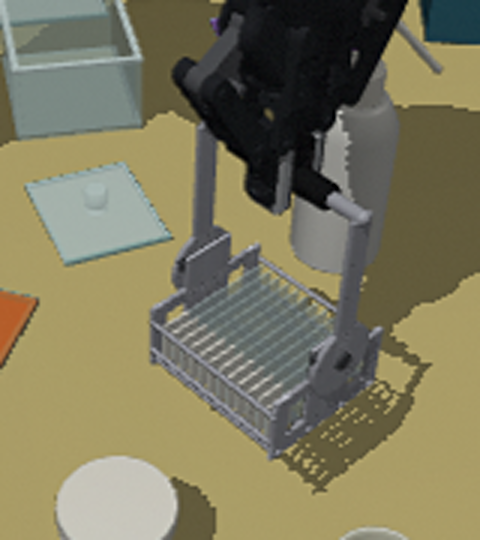

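The rack hangs level and the handle is upright. I'll carry it smoothly to above the dish in two halves.

>>> {"method": "arm_command", "body": {"commands": [{"dx":-0.2,"dy":0.3,"dz":-0.7,"twist":0.01},{"dx":-0.4,"dy":0.9,"dz":-2,"twist":0.03},{"dx":-0.5,"dy":1.8,"dz":-3.8,"twist":0.05},{"dx":-0.5,"dy":2.7,"dz":-5.7,"twist":0.08},{"dx":-0.5,"dy":3.6,"dz":-7.6,"twist":0.11},{"dx":-0.5,"dy":4.5,"dz":-9.5,"twist":0.14},{"dx":-0.5,"dy":5.4,"dz":-11.4,"twist":0.17},{"dx":-0.5,"dy":6.3,"dz":-13.3,"twist":0.2},{"dx":-0.5,"dy":7.2,"dz":-15.2,"twist":0.23},{"dx":-0.5,"dy":8.1,"dz":-17.1,"twist":0.26},{"dx":-0.5,"dy":9,"dz":-19,"twist":0.29},{"dx":-0.5,"dy":9.9,"dz":-20.9,"twist":0.32}]}}

```text
clock: 19.15
position: [0.5185, 0.0053, 0.2485]
tool_rot: [0.923, 1.564, -0.441]
force: [0.5, 0.6, -5.0]
grip_width: 0.0121
```

```bash
python3 -c "
from mv import *
print(st()[0]['position'],st()[0]['force'])
go((.4995,.2325,.248),-.012)"
```

```text
[0.518 0.005 0.249] [ 0.517  0.648 -4.968]
{'d': array([ -0.018,   2.799, -22.626]), 'jawyaw': np.float64(0.20651911543018459), 'twist': np.float64(0.21851911543018465)}
```

>>> {"method": "arm_command", "body": {"commands": [{"dx":0,"dy":0.3,"dz":-2,"twist":0.02},{"dx":0,"dy":0.55,"dz":-4.2,"twist":0.04},{"dx":0,"dy":0.8,"dz":-6.4,"twist":0.06},{"dx":0,"dy":1.1,"dz":-8.6,"twist":0.09},{"dx":0,"dy":1.35,"dz":-10.8,"twist":0.12},{"dx":0,"dy":1.6,"dz":-13,"twist":0.15},{"dx":0,"dy":1.9,"dz":-15.2,"twist":0.17},{"dx":0,"dy":2.15,"dz":-17.4,"twist":0.19},{"dx":0,"dy":2.4,"dz":-19.5,"twist":0.21},{"dx":0,"dy":2.6,"dz":-21.2,"twist":0.218},{"dx":0,"dy":2.75,"dz":-22.2,"twist":0.218},{"dx":0,"dy":2.8,"dz":-22.6,"twist":0.218}]}}

```text
clock: 20.15
position: [0.4988, 0.2341, 0.2476]
tool_rot: [1.166, 1.565, -0.415]
force: [-0.3, 0.4, -5.8]
grip_width: 0.0126
```

>>> {"method": "arm_command", "body": {"commands": [{"dx":0.5,"dy":0,"dz":0,"twist":0},{"dx":1,"dy":0,"dz":0,"twist":0},{"dx":1.5,"dy":0,"dz":0,"twist":0},{"dx":2,"dy":0,"dz":0,"twist":0},{"dx":2,"dy":0,"dz":0,"twist":0},{"dx":2,"dy":0,"dz":0,"twist":0}]}}

```text
clock: 20.65
position: [0.499, 0.2335, 0.2273]
tool_rot: [1.057, 1.565, -0.524]
force: [-0.5, -0.6, -4.5]
grip_width: 0.0122
```

```bash
python3 look.py 19 side,195,70,100,120 scene,270,90,100,120 wrist; python3 -c "
from mv import *
go((.4995,.2325,.228),-.012)"
```

```text
20.65 [0.499 0.233 0.227] 0.012186334903662943 [-0.485 -0.593 -4.503] [-0.002  0.047 -0.017]
{'d': array([-0.013,  0.041,  0.142]), 'jawyaw': np.float64(-0.00955854329196033), 'twist': np.float64(0.0024414567080397465)}
```

View pics/side19.png

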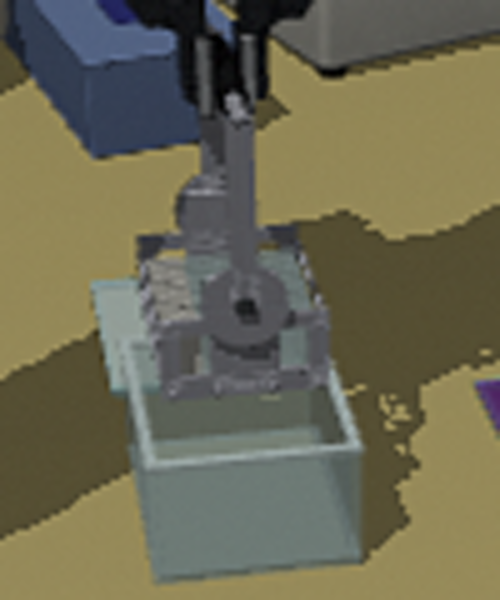

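View pics/scene19.png

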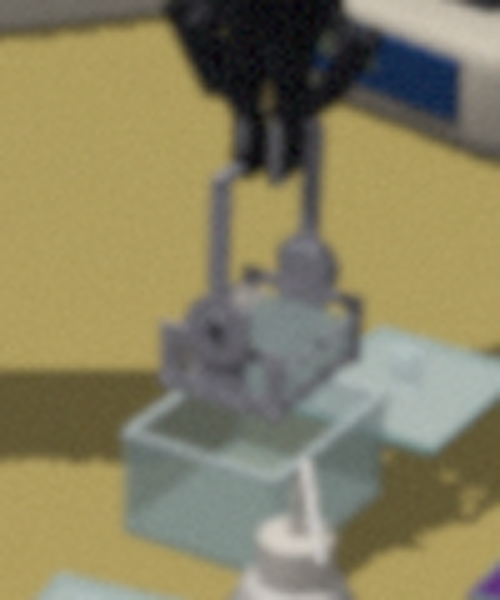

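View pics/wrist19.png

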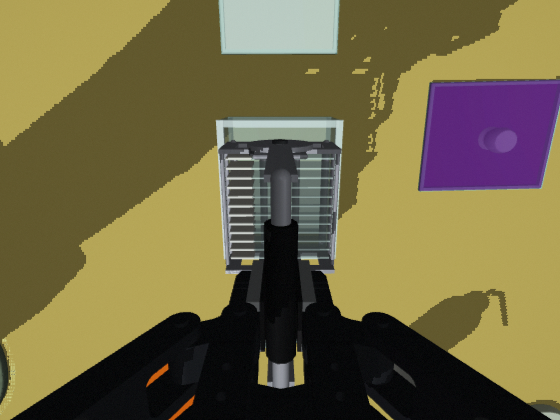

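```bash
python3 - <<'E'
from h import *
np.set_printoptions(precision=4,suppress=True)
th=-.0096
F=[('side',(0,-.0535,.05),(244.2-.4,131.6-.4)),('side',(0,-.05,.142),(242.3,91)),('side',(-.0415,-.046,0),(228.4,147.8)),('side',(.0415,-.046,0),(259.8,146.2))]
S=[('scene',(0,-.0535,.05),(312.6,155.8)),('scene',(0,-.05,.142),(314.8,125.6))]
def f(p,F): return np.concatenate([(proj(n,tf([p[0],p[1],th],P)+[0,0,p[2]])-uv).ravel() for n,P,uv in F])
for FF in (F,):
  for z in (None,.096):
    g=(lambda p:f(p,FF)) if z is None else (lambda p:f([p[0],p[1],z],FF))
    s=least_squares(g,[.5,.23,.1][:3 if z is None else 2]);print(s.x,s.fun.reshape(-1,2))
print('scene', least_squares(lambda p:f([*p,.096],S),[.5,.23]).x)
# dish in scene: rim outer corners left (125,435), bottom-ish front (268,475)
d=[('scene',(-.053,-.064,.07),(270+124/5-.4,90+433/5-.4)),('scene',(.053,-.064,.07),(270+275/5-.4,90+477/5-.4)),('scene',(.053,.064,.07),(270+382/5-.4,90+398/5-.4)),('scene',(-.053,-.064,0),(270+126/5-.4,90+530/5-.4))]
print(fit(d,[.5,.23,0]))
E
```

```text
[0.5014 0.2428 0.0935] [[ 0.1234 -1.1177]
 [ 0.1118  0.9758]
 [-1.2334  0.7743]
 [ 0.9973 -0.7   ]]
[0.5007 0.2381] [[ 0.1265 -1.1166]
 [ 0.1062  0.7546]
 [-1.3196  0.8739]
 [ 1.0888 -0.618 ]]
scene [0.5027 0.2326]
(array([ 0.4985,  0.233 , -0.0093]), array([[-0.414 , -0.6177],
       [ 0.3375,  0.764 ],
       [ 1.0834, -1.0135],
       [-0.939 ,  0.4171]]))
```

```bash
python3 - <<'E'
from mv import *
np.set_printoptions(precision=4,suppress=True)
c=wci()
for u in((220,146),(340,146),(226,262),(334,262)):print(back('w',u,.138,c))
print('dish rim far',back('w',(217,120),.07,c),back('w',(343,120),.07,c))
import cv2
im=cv2.imread('pics/wrist19.png');print(im.shape)
cv2.imwrite('pics/w19c.png',cv2.resize(im[105:285,205:355],None,fx=3,fy=3,interpolation=cv2.INTER_CUBIC))
E
```

```text
[0.459  0.2843 0.138 ]
[0.5381 0.2834 0.138 ]
[0.4578 0.1995 0.138 ]
[0.5376 0.1984 0.138 ]
dish rim far [0.4462 0.2969 0.07  ] [0.5519 0.2958 0.07  ]
(420, 560, 3)
```

View pics/w19c.png

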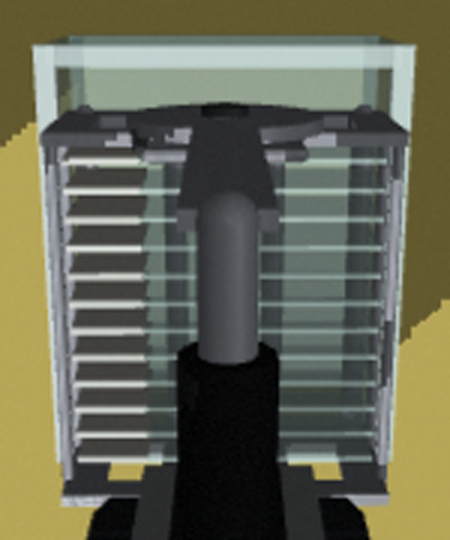

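In x and yaw the rack and the dish agree within 0.5 mm. In y the rack looks about 3 mm too far (+y) in two cameras, so I'll shift −2.5 mm. I'll lower it to just above the rim and look again.

>>> {"method": "arm_command", "body": {"commands": [{"dx":0.3,"dy":0,"dz":0.1,"twist":0},{"dx":0.7,"dy":0,"dz":0.2,"twist":0},{"dx":1.2,"dy":0.03,"dz":0.25,"twist":0},{"dx":1.6,"dy":0.03,"dz":0.25,"twist":0},{"dx":1.8,"dy":0.03,"dz":0.25,"twist":0},{"dx":1.8,"dy":0.03,"dz":0.25,"twist":0},{"dx":1.8,"dy":0.03,"dz":0.25,"twist":0}]}}

```text
clock: 21.38
position: [0.4995, 0.2314, 0.2097]
tool_rot: [1.192, 1.565, -0.389]
force: [-0.1, 0.8, -4.9]
grip_width: 0.0123
```

```bash
python3 look.py 20 side,205,85,80,110 scene,280,110,80,100 wrist,200,90,160,200
```

```text
21.3833 [0.499 0.231 0.21 ] 0.012308577009282442 [-0.086  0.754 -4.876] [-0.046  0.043 -0.022]
```

View pics/side20.png

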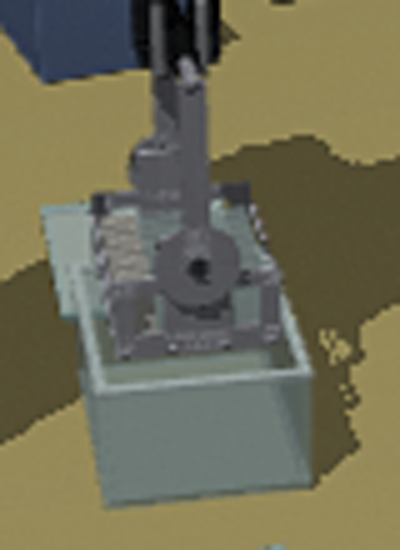

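View pics/scene20.png

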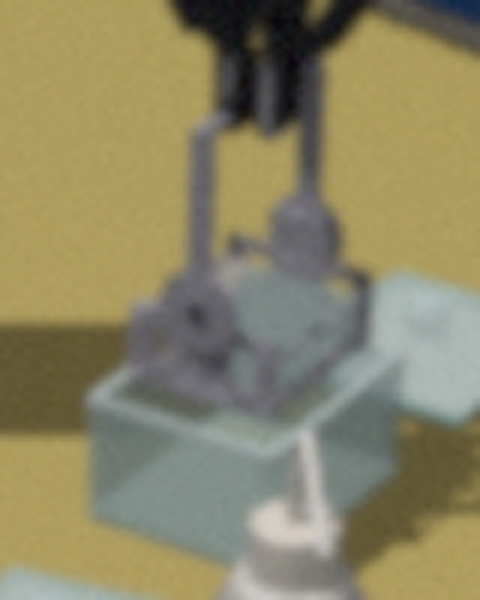

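View pics/wrist20.png

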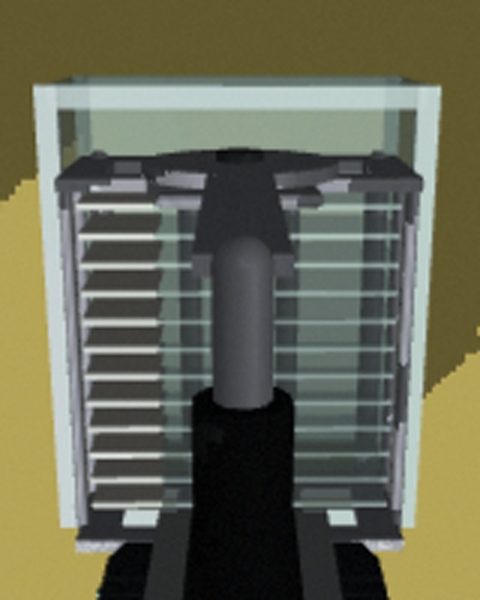

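```bash
python3 - <<'E'
from mv import *
np.set_printoptions(precision=4,suppress=True)
for z in (.078,.080): print('side bottom corners',back('side',(228.2,156),z),back('side',(260.8,153.8),z), 'pivot',back('side',(205+199/5-.4,85+267/5-.4),z+.05),'bar',back('side',(205+188/5-.4,85+70/5-.4),z+.142))
print('side rim near inner',back('side',(205+108/5,85+378/5),.07),back('side',(205+302/5,85+365/5),.07))
c=wci()
def W(x,y):return (200+x/3-.33,90+y/3-.33)
print('w rim',back('w',W(35,86),.07,c),back('w',W(441,86),.07,c),'near',back('w',W(62,527),.07,c),back('w',W(412,527),.07,c))
for z in(.110,.120):print('w plate',back('w',W(56,188),z,c),back('w',W(422,188),z,c),back('w',W(75,538),z,c),back('w',W(404,538),z,c))
E
```

```text
side bottom corners [0.4599 0.188  0.078 ] [0.5398 0.1832 0.078 ] pivot [0.4999 0.1794 0.128 ] bar [0.4999 0.193  0.22  ]
side bottom corners [0.4596 0.1848 0.08  ] [0.5392 0.18   0.08  ] pivot [0.4994 0.1759 0.13  ] bar [0.4993 0.1886 0.222 ]
side rim near inner [0.4546 0.1807 0.07  ] [0.5497 0.1746 0.07  ]
w rim [0.4455 0.2968 0.07  ] [0.5519 0.2957 0.07  ] near [0.444  0.1682 0.07  ] [0.5499 0.1667 0.07  ]
w plate [0.4563 0.2762 0.11  ] [0.5409 0.2753 0.11  ] [0.4551 0.1858 0.11  ] [0.5404 0.1847 0.11  ]
w plate [0.4581 0.2777 0.12  ] [0.539  0.2768 0.12  ] [0.4569 0.1912 0.12  ] [0.5386 0.1901 0.12  ]
```

Everything is consistent within about 2 mm of centred, so I'll lower slowly while watching the force.

>>> {"method": "arm_command", "body": {"commands": [{"dx":0.4,"dy":0.03,"dz":0,"twist":0},{"dx":0.8,"dy":0.05,"dz":0,"twist":0},{"dx":1.2,"dy":0.05,"dz":0,"twist":0},{"dx":1.6,"dy":0.05,"dz":0,"twist":0},{"dx":2,"dy":0.05,"dz":0,"twist":0},{"dx":2.2,"dy":0.05,"dz":0,"twist":0},{"dx":2.2,"dy":0.05,"dz":0,"twist":0}]}}

```text
clock: 22.12
position: [0.5, 0.2313, 0.1875]
tool_rot: [1.148, 1.565, -0.432]
force: [0.7, -0.6, -5.2]
grip_width: 0.0123
```

```bash
python3 look.py 21 side,205,85,80,110 wrist,200,90,160,200
```

```text
22.1167 [0.5   0.231 0.187] 0.01233619220499536 [ 0.658 -0.644 -5.195] [-0.012  0.069  0.005]
```

View pics/side21.png

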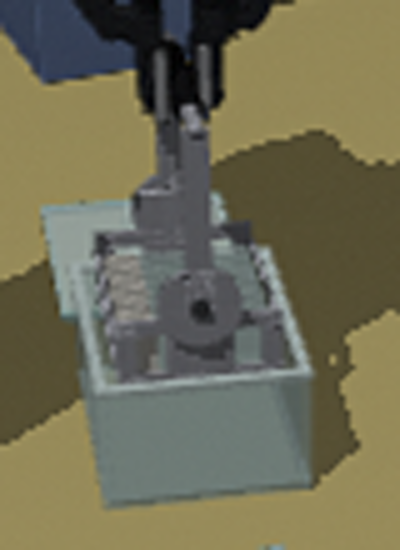

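View pics/wrist21.png

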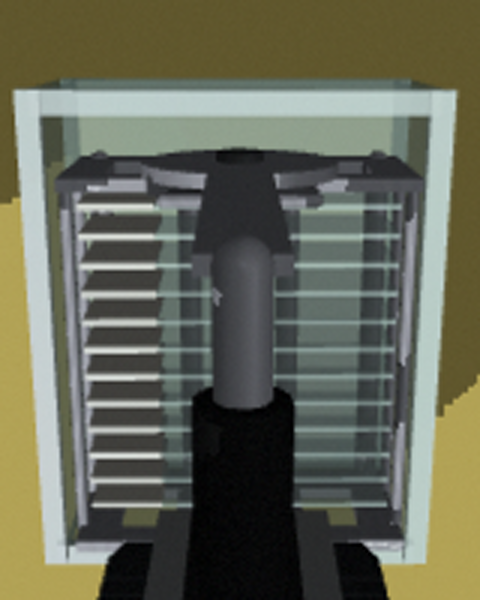

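```bash
python3 - <<'E'
from mv import *
np.set_printoptions(precision=4,suppress=True)
c=wci()
def W(x,y):return (200+x/3-.33,90+y/3-.33)
print('w rim',back('w',W(13,90),.07,c),back('w',W(457,90),.07,c),'near',back('w',W(48,563),.07,c),back('w',W(426,563),.07,c))
for z in(.090,.094,.098):print('w plate',back('w',W(56,190),z,c),back('w',W(423,188),z,c),back('w',W(75,541),z,c),back('w',W(405,541),z,c))
y=.2318
for y in(.229,.2318,.234):
  P=tf([.4985,y,-.01],[(0,.0535,.05),(0,-.0535,.05),(0.0,.05,.142),(.0415,.047,.042),(.0415,-.047,.042),(.0415,-.047,.0)])+[0,0,.0565]
  q=proj('w',P,c);print(y,((q-[200-.33,90-.33])*3).round(0).tolist())
E
```

```text
w rim [0.445  0.2971 0.07  ] [0.5522 0.296  0.07  ] near [0.4443 0.1684 0.07  ] [0.5508 0.1669 0.07  ]
w plate [0.4573 0.276  0.09  ] [0.5414 0.2755 0.09  ] [0.456 0.186 0.09 ] [0.541  0.1849 0.09  ]
w plate [0.458  0.2766 0.094 ] [0.5406 0.2762 0.094 ] [0.4568 0.1882 0.094 ] [0.5402 0.187  0.094 ]
w plate [0.4587 0.2772 0.098 ] [0.5399 0.2768 0.098 ] [0.4575 0.1903 0.098 ] [0.5395 0.1892 0.098 ]
0.229 [[238.0, 169.0], [239.0, 610.0], [240.0, 296.0], [426.0, 194.0], [404.0, 569.0], [381.0, 495.0]]
0.2318 [[238.0, 156.0], [239.0, 600.0], [240.0, 274.0], [426.0, 181.0], [405.0, 559.0], [382.0, 486.0]]
0.234 [[238.0, 145.0], [239.0, 592.0], [240.0, 257.0], [427.0, 171.0], [405.0, 551.0], [382.0, 480.0]]
```

In the wrist camera the rack's plate centre is (0.4986, 0.2320) and the dish's is (0.498, 0.232), so it is centred. Continuing down.

>>> {"method": "arm_command", "body": {"commands": [{"dx":0.4,"dy":0,"dz":0,"twist":0},{"dx":0.9,"dy":0,"dz":0,"twist":0},{"dx":1.4,"dy":0,"dz":0,"twist":0},{"dx":1.9,"dy":0,"dz":0,"twist":0},{"dx":2.4,"dy":0,"dz":0,"twist":0},{"dx":2.9,"dy":0,"dz":0,"twist":0},{"dx":3.2,"dy":0,"dz":0,"twist":0},{"dx":3.2,"dy":0,"dz":0,"twist":0}]}}

```text
clock: 22.88
position: [0.5001, 0.2312, 0.1552]
tool_rot: [1.1, 1.565, -0.48]
force: [-0.1, -0.2, -5.1]
grip_width: 0.0126
```

```bash
python3 look.py 22 side,205,85,80,110 wrist,200,90,160,200
```

```text
22.8833 [0.5   0.231 0.155] 0.012617541338430426 [-0.099 -0.227 -5.138] [-0.015  0.087  0.031]
```

View pics/side22.png

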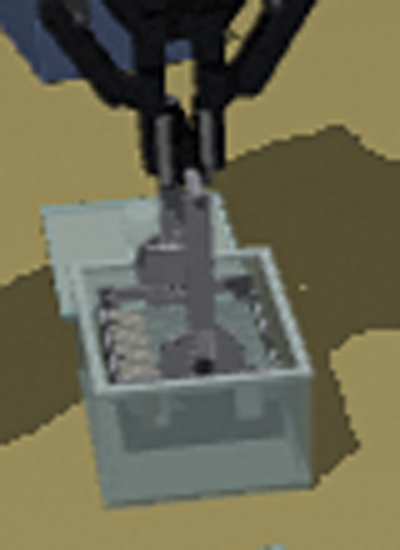

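View pics/wrist22.png

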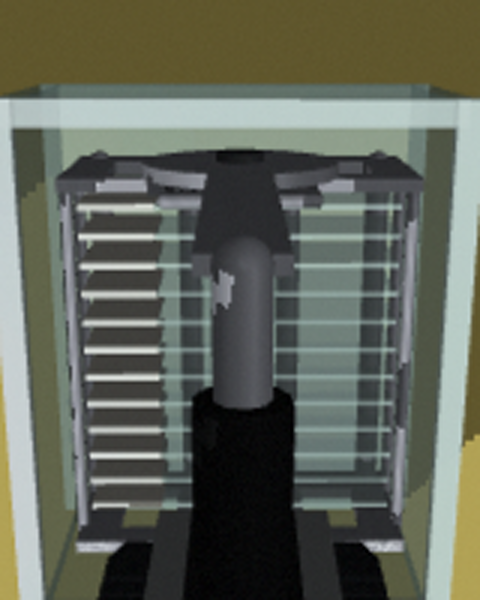

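The far gap is about 5 mm at the rim, as expected when centred. Down the rest of the way gently.

>>> {"method": "arm_command", "body": {"commands": [{"dx":0.3,"dy":0,"dz":0,"twist":0},{"dx":0.7,"dy":0,"dz":0,"twist":0},{"dx":1.0,"dy":0,"dz":0,"twist":0},{"dx":1.3,"dy":0,"dz":0,"twist":0},{"dx":1.5,"dy":0,"dz":0,"twist":0},{"dx":1.7,"dy":0,"dz":0,"twist":0},{"dx":1.75,"dy":0,"dz":0,"twist":0},{"dx":1.75,"dy":0,"dz":0,"twist":0}]}}

```text
clock: 23.65
position: [0.5006, 0.2315, 0.1385]
tool_rot: [1.256, 1.565, -0.324]
force: [-0.5, -0.1, -4.5]
grip_width: 0.0121
```

>>> {"method": "arm_command", "body": {"commands": [{"dx":0.1,"dy":0,"dz":0,"twist":0},{"dx":0.15,"dy":0,"dz":0,"twist":0},{"dx":0.2,"dy":0,"dz":0,"twist":0},{"dx":0.2,"dy":0,"dz":0,"twist":0}]}}

```text
clock: 23.98
position: [0.502, 0.2317, 0.1381]
tool_rot: [1.488, 1.562, -0.093]
force: [-0.2, -3.1, 17.6]
grip_width: 0.0125
```

It is on the floor. I'll unload, check and release.

>>> {"method": "arm_command", "body": {"commands": [{"dx":-0.05,"dy":0,"dz":0,"twist":0},{"dx":-0.08,"dy":0,"dz":0,"twist":0}]}}

```text
clock: 24.15
position: [0.5022, 0.2317, 0.1392]
tool_rot: [1.521, 1.561, -0.06]
force: [-0.9, 0.6, -4.8]
grip_width: 0.0125
```

```bash
python3 look.py 23 side,205,85,80,110 wrist,200,90,160,200
```

```text
24.15 [0.502 0.232 0.139] 0.012497324984530501 [-0.856  0.638 -4.808] [ 0.05  -0.033  0.033]
```

View pics/side23.png

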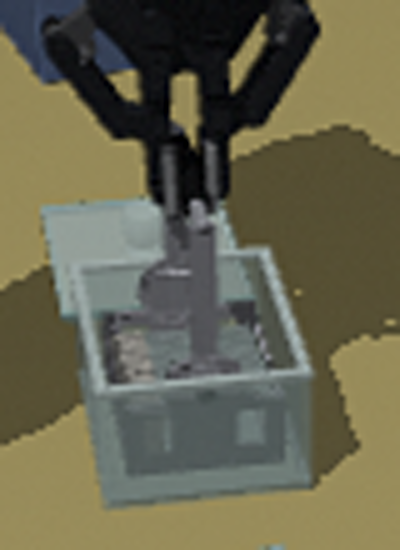

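View pics/wrist23.png

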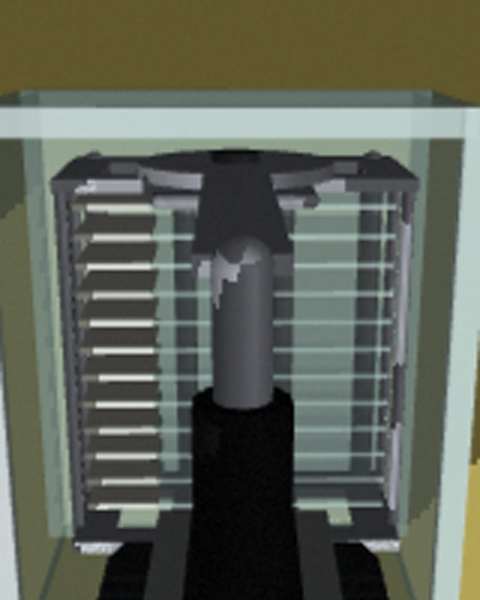

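The contact height of 0.138 equals the bench grip height of 0.133 plus the 5 mm floor, so it did reach the floor. The arm drifted +2 mm in x under load, so I'll shift back, set down softly and release.

>>> {"method": "arm_command", "body": {"commands": [{"dx":-0.05,"dy":-0.1,"dz":0,"twist":0},{"dx":-0.05,"dy":-0.25,"dz":0,"twist":0},{"dx":0.0,"dy":-0.25,"dz":0,"twist":0},{"dx":0.08,"dy":-0.25,"dz":0,"twist":0},{"dx":0.11,"dy":-0.25,"dz":0,"twist":0},{"dx":0.11,"dy":-0.25,"dz":0,"twist":0}]}}

```text
clock: 24.75
position: [0.4999, 0.2319, 0.1382]
tool_rot: [1.553, 1.561, -0.028]
force: [-1.7, 0.4, 5.9]
grip_width: 0.0121
```

```bash
python3 look.py 24 wrist,200,90,160,200 scene,270,90,120,120
```

```text
24.75 [0.5   0.232 0.138] 0.012059908387269013 [-1.666  0.449  5.907] [-0.094  0.18  -0.014]
```

View pics/wrist24.png

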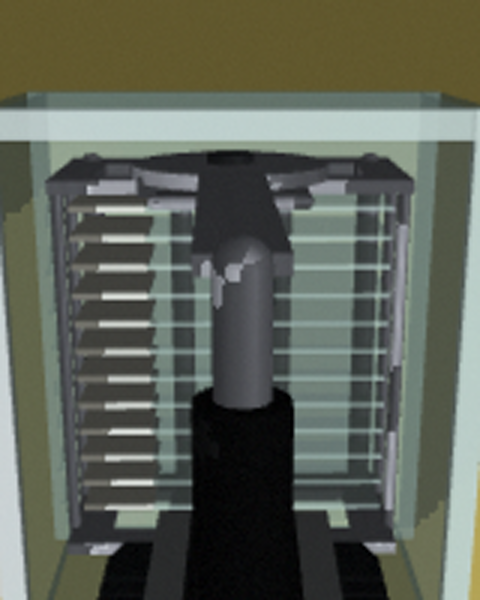

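View pics/scene24.png

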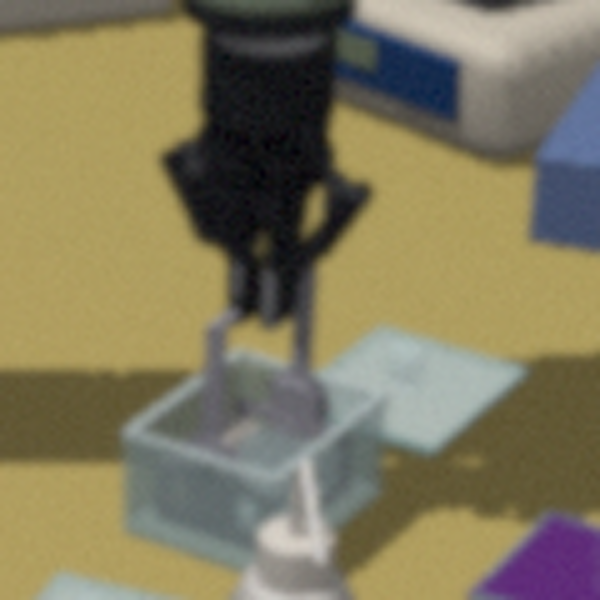

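The plates' centre is at column 230 and the bar at 240, so the bar is about 2–3 mm toward world +x of the rack. That is the unlatching side, and the tool is pulled −x. I'll ease it back −x toward the stop.

>>> {"method": "arm_command", "body": {"commands": [{"dx":0.0,"dy":-0.15,"dz":0,"twist":0},{"dx":0.0,"dy":-0.3,"dz":0,"twist":0},{"dx":0.0,"dy":-0.3,"dz":0,"twist":0}]}}

```text
clock: 25.1
position: [0.4971, 0.2322, 0.1385]
tool_rot: [1.597, 1.56, 0.017]
force: [1.5, 0.1, 2.1]
grip_width: 0.0127
```

```bash
python3 look.py 25 wrist,200,90,160,200 side,205,85,80,110
```

```text
25.1 [0.497 0.232 0.139] 0.0126807058788559 [1.518 0.094 2.135] [-0.045 -0.37  -0.011]
```

View pics/wrist25.png

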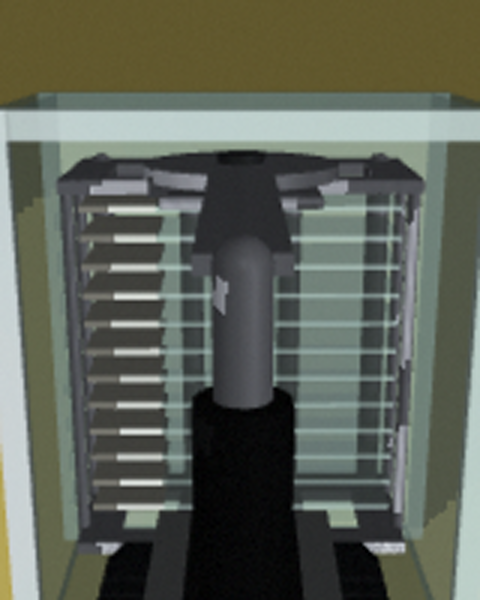

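View pics/side25.png

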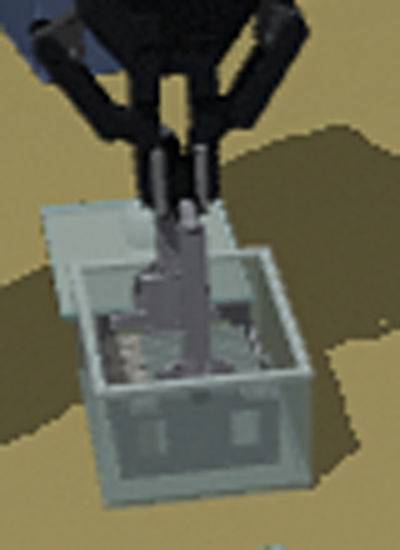

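The plates are centred under the bar again and the force now comes from the stop. Releasing and withdrawing.

>>> {"method": "arm_command", "body": {"commands": [{"dx":0,"dy":0.05,"dz":0,"twist":0},{"dx":0,"dy":0.05,"dz":0,"twist":0},{"dx":0,"dy":0.05,"dz":0,"twist":0},{"dx":0,"dy":0.05,"dz":0,"twist":0},{"dx":-1,"dy":0.05,"dz":0,"twist":0},{"dx":-3,"dy":0.05,"dz":0,"twist":0},{"dx":-6,"dy":0.05,"dz":0,"twist":0},{"dx":-9,"dy":0.05,"dz":0,"twist":0},{"dx":-11,"dy":0.05,"dz":0,"twist":0},{"dx":-12,"dy":0.05,"dz":0,"twist":0},{"dx":-12,"dy":0.05,"dz":0,"twist":0}], "grip": 0}}

```text
clock: 26.12
position: [0.4971, 0.2325, 0.261]
tool_rot: [1.71, 1.557, 0.129]
force: [0.4, -1.4, -0.2]
grip_width: 0.0426
```

```bash
python3 look.py 26 wrist side,195,85,100,110 scene,170,110,220,200
```

```text
26.1167 [0.497 0.233 0.261] 0.04264458981478586 [ 0.412 -1.373 -0.24 ] [-0.01   0.009 -0.022]
```

View pics/wrist26.png

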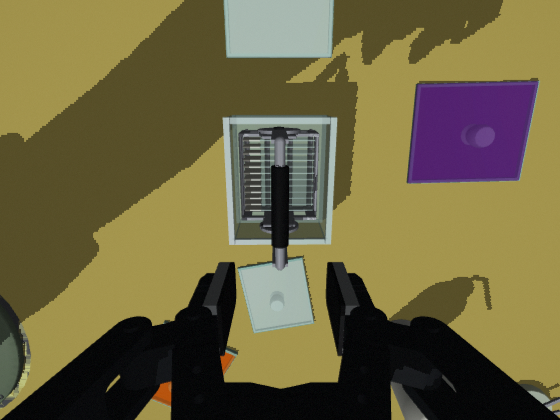

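View pics/side26.png

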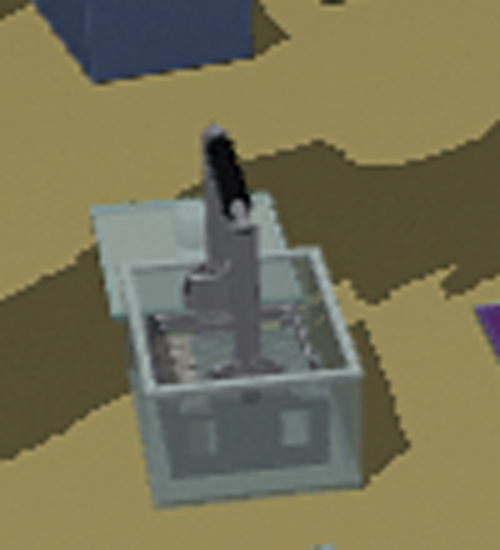

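View pics/scene26.png

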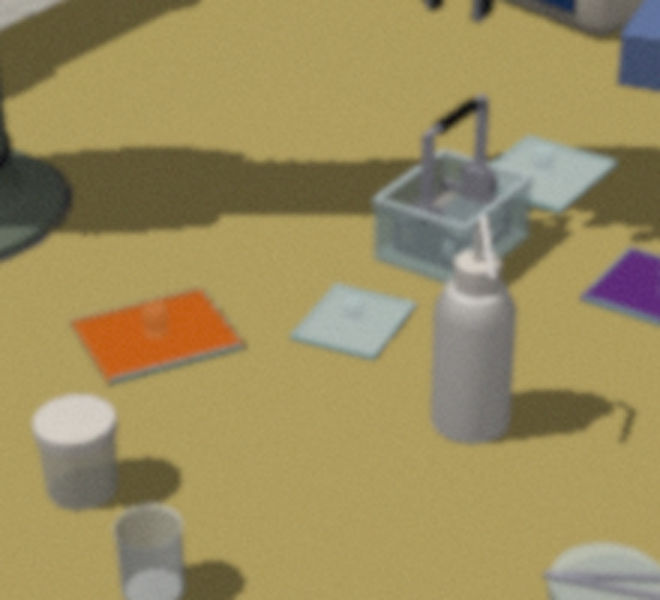

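```bash
python3 - <<'E'
from mv import *
import cv2
im=cv2.imread('pics/wrist26.png');cv2.imwrite('pics/w26c.png',cv2.resize(im[105:285,205:355],None,fx=3,fy=3,interpolation=cv2.INTER_CUBIC))
c=wci()
for a in(1.5,1.535,1.571):
  P=tf([.4985,.232,np.pi-.01],[(-.092*np.cos(a),y,.055+.092*np.sin(a)) for y in(-.05,.05)]+[(0,-.0535,.055),(0,.0535,.055)])
  print(a,(3*(proj('w',P,c)-[205,105])).round(1).tolist(),proj('side',P).round(1).tolist())
E
```

```text
1.5 [[265.0, 110.9], [260.6, 485.2], [231.9, 65.4], [231.4, 372.6]] [[239.9, 111.4], [245.9, 130.2], [238.6, 142.9], [244.6, 164.5]]
1.535 [[251.6, 111.0], [248.8, 485.6], [231.9, 65.4], [231.4, 372.6]] [[238.7, 111.4], [244.6, 130.2], [238.6, 142.9], [244.6, 164.5]]
1.571 [[237.8, 111.1], [236.5, 485.8], [231.9, 65.4], [231.4, 372.6]] [[237.3, 111.5], [243.1, 130.3], [238.6, 142.9], [244.6, 164.5]]
```

View pics/w26c.png

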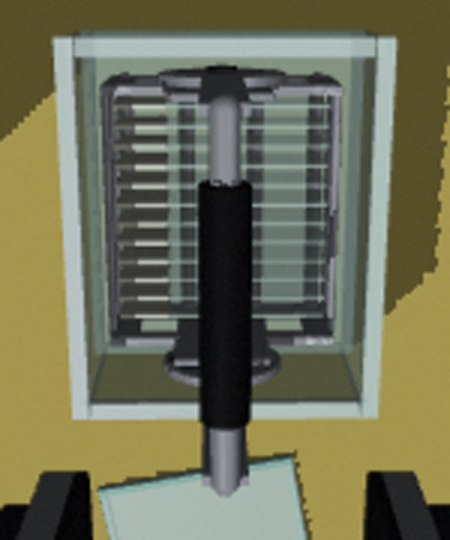

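Upright confirmed: the bar to pivot column offset is 2–4 px, against 5–6 px predicted at the stop and over 17 px at the limit. The rack is fully down and the arm is clear, so I'll hand in.

```bash
python3 -c "
from workcell import order,sensors
print(order.job_done()); print(sensors.observe()['clock'])"
```

```text
the job is handed in; nothing more can be done
None
the job is handed in; nothing more can be done
```

I did the whole job and handed it in at about 26 s of the 70 s. The handle is locked upright, the lid is on the bench and the rack is down in the dish. The system gave no verdict.

**What I did**
- I gripped the sleeve and swung the handle along its arc to the upright stop.
- I lifted the larger clear lid by its knob and set it on the bench at about (0.50, 0.42).
- I re-gripped the sleeve, lifted the rack and carried it over, and lowered it to the dish floor before releasing.

**Last checks**
- **Rack and handle:** the rack met the floor at the expected height. In the wrist picture the handle's bar stands over its pivots to within about 0.02 rad of the stop.
- **Lid and arm:** the lid lies flat, knob up, and the arm is clear of everything.
- **Bystanders:** the jar, beaker and wash bottle look undisturbed. I judged this by eye and did not measure it.

**What disagreed or went wrong**
- The cameras differed by 2 to 4 mm on where the dish and rack were. I used the relative positions within one camera, and the rack went in without touching the walls as far as the forces showed.
- At first touchdown I pressed about 18 N. The arm had drifted about 2 mm in x, and the bar was then 2–3 mm to the unlocking side, near the 1.735 rad limit by my estimate. I pushed it back to the stop before releasing.
- My first grip move was refused because some row keys were missing, so nothing moved. I resent it with all four keys.

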